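# Lay out the fret-dressing tools on their outline pads

### The arm

A 7-joint arm with a two-finger parallel gripper is mounted at the origin on the work surface. World frame = base frame: x ahead of the robot, y to its left, z up, the work surface at z = 0. Lengths are in m, angles in degrees, forces in N, time in s.
With the tool pointing down it reaches from about 0.425 to 0.95 m from the base axis. Payload 16.7 kg.
Tool frame: the origin (TCP) lies between the finger pads; the fingertips stand 17 mm ahead of it and the grasp point (between the pads) lies 2 mm behind it; x points along the fingers, y is the direction in which the jaws open and shut, and the axes are right-handed (so a half turn about x gives the same grasp; the last joint's range is limited). The gripper opens to 94 mm and grips with 3 to 60 N. Pads are 16 mm wide; open, the fingers measure 119 mm over their backs; the gripper's body (75 mm by 177 mm) begins 78 mm behind the grasp point.
Start: joints at [-76.175, 24.414, 4.234, 92.017, -1.954, 63.644, -3.845], TCP at [0.257, 0.624, 0.196] pointing down, gripper open.
Joint ranges: [-163.25, 163.25], [-28.42, 122.38], [-70.27, 78.77], [12.13, 141.07], [-58.53, 238.53], [9.26, 117.41], [-156.51, 156.51]. Speed limits (degrees/s): [108.29, 108.29, 136.94, 136.94, 172.46, 172.46, 172.46].

### API

Orientations are given as a 3x3 rotation matrix whose columns are the frame's x, y, z axes.
In Python, from rig import manip gives the robot as it stands. The module is installed in compiled form; this text tells all that it offers.
- The arm moves only by the shell command python3 -m pendant 'ROWS' [FORCE]. ROWS is JSON, a list of rows, each an object with "delta_pos": the shift along the tool's x, y, z in m, a list of three; "turn": the turn, a rotation vector about the tool's x, y, z in rad, a list of three; "gripper": the opening, from 0 (shut) to 1 (fully open). In form: [{"delta_pos": [tx, ty, tz], "turn": [ax, ay, az], "gripper": gripper}, ...]. A call has exactly 8 rows; each row is the pose to reach, as a shift and turn from the pose measured when the call began, along the tool's axes at that moment; what a row does not reach only later rows make up. A row lasts 1/12 s, in which the tool goes at most 41.7 mm and 7.16 degrees, less where a joint would pass 70% of its speed; a pose out of reach is approached as far as the arm can. A call with a gripper value outside its range is refused whole. The fingers move at their own pace and stop on an object; FORCE is the grip in N (left out, the last holds). Time passes only in rows, so rows that repeat a pose let the fingers close, or fill a call up. It gives the time, the measured TCP pose, the force and the opening at its end, in the units of the state.
- manip.state(): the state, without advancing time (a new reading comes with each control period).
- manip.capture(name): name is "scene" or "top" or "wrist"; returns the picture (400x640x3 uint8, blue, green, red); there is no depth.
- manip.get_calibration(name): a dict with "fov_y" (degrees; the focal length in pixels is half the picture's height over the tangent of half this angle, whatever the lens; pixels are square), "cx", "cy" (the principal point, pixels), "R" (3x3) and "t" (3): a world point X has camera coordinates R X + t; the wrist camera has in their place "mount" (4x4, takes a point from camera to tool coordinates, whose origin is the TCP and whose axes are the tool frame's). Camera axes: x right, y down, z forward; pixel columns grow to the right and rows downward; lengths in m; the calibration is good to about 2 mm. The wrist camera is an equidistant fisheye: a pixel r from the principal point sees the ray r / f radians off the axis. A picture is of the moment at which its call begins: read the wrist's pose just before it. get_calibration takes no time and is no camera call.
- manip.close_job(): hands the job in, once; it reports no verdict.
The state is a dict: "time": time; "q": joint angles; "joint_vel": joint speeds; "joint_efforts": joint torques, N m; "ee_pos": TCP position; "tool_rot": TCP orientation; "wrist_force": force on the tool from outside, world axes, zero at the start; "wrist_torque": the same for the moment, N m; "finger_gap": finger opening in m.
Only numpy, scipy, OpenCV 4.12 (cv2) and the standard library are available. Lean on these libraries where they do the work, as an engineer would, in place of code of your own. Each camera call takes 0.05 s, during which the arm holds its last target. There are 200 camera calls.

### The job

Get the bench ready for fret dressing: lay the round cork block, the file, the nippers and the small square each on the black pad that carries its white outline, lying flat the same way up as now, centred on the outline and pointing the way the outline does. Set the tools down rather than drop them, and do not shift the yellow neck rest or the green polish tin.

Things in the scene. Friction and masses are not known exactly. Their poses are not given: they have to be found in the camera images.
- cork_block: round cork sanding block, a plain upright cylinder 54 mm across and 30 mm high, about 30 g, loose on the bench; origin at the centre of its underside, z up. Its yaw does not matter
- file: fret file lying flat, loose, 70 g: a dark wooden handle 18 mm wide, 18 mm high (x from -42 to +18 mm) and a steel blade 13 mm wide, 6 mm high (x from +18 to +78 mm). Origin on the underside, on the centre line, 18 mm behind the handle's front end and near the centre of mass (a good place to grip across y); x points to the blade's tip, z up
- nippers: fret end nippers lying flat, rigid, loose, 130 g: steel head 24 mm wide (y) and 14 mm high from x = -28 to +12 mm, jaws 30 mm wide at its end (x = -30 to -24 mm), and two red handles 12 mm high that splay to 45 mm overall at x = +78 mm. Origin under the head, on the centre line (grip the head across y here); x points along the handles, away from the jaws, z up
- square: small L-shaped square lying flat, loose, 100 g: blue stock (x from -35 to +35 mm), 14 mm wide (y from -7 to +7 mm), 14 mm high, and a steel blade 14 mm wide and 4 mm thick at the stock's +x end reaching to y = +50 mm, flush with the underside. Origin under the middle of the stock (grip the stock across y here); x runs along the stock towards the blade's end, y the way the blade points, z up
- pad_cork: black rubber pad, 4 mm thick, fixed to the bench, with a flat white silhouette of the round cork block on it; 76 mm square, the silhouette a disc 60 mm across in its middle. Origin at the centre of the pad's underside; the pad's top is z = +4 mm. The cork block stands on it with its origin over this one
- pad_file: black rubber pad, 4 mm thick, fixed to the bench, with a flat white silhouette of the file on it; 140 by 44 mm (x by y). Origin at the centre of the pad's underside (pad top at z = +4 mm), axes as the tool's when it matches. Rightly placed, the tool lies flat with its axes pointing the pad's way and its own origin at (-18, 0, +4) mm in the pad's frame
- pad_nippers: black rubber pad, 4 mm thick, fixed to the bench, with a flat white silhouette of the nippers on it; 128 by 62 mm (x by y). Origin at the centre of the pad's underside (pad top at z = +4 mm), axes as the tool's when it matches. Rightly placed, the tool lies flat with its axes pointing the pad's way and its own origin at (-24, 0, +4) mm in the pad's frame
- pad_square: black rubber pad, 4 mm thick, fixed to the bench, with a flat white silhouette of the square on it; 86 by 77 mm (x by y). Origin at the centre of the pad's underside (pad top at z = +4 mm), axes as the tool's when it matches. Rightly placed, the tool lies flat with its axes pointing the pad's way and its own origin at (0, -21, +4) mm in the pad's frame
- neck_rest: yellow plastic neck rest, a U-shaped cradle 60 mm (x) by 90 mm (y) and 48 mm high with cork in its bottom, loose, 350 g; not to be shifted. Origin at the centre of its underside
- polish_tin: round polish tin, green with a bright metal band, 57 mm across, 24 mm high, loose, 150 g, beyond the tools; not to be shifted. Origin at the centre of its underside
There are look-alikes about, which are no part of the job. Several things look just like the nippers: the one meant starts farthest from the robot's base. Several things have the shape of the cork_block; the one meant has the colours described above.

How it is judged (in metres and radians):
At the end, for the whole second after the job is handed in: Each tool lies released and at rest, flat within 0.12 rad, on top of its own pad within 12 mm of its right place along and across the pad; file, nippers and square point the outline's way within 0.21 rad; neck rest and polish tin moved less than 15 mm (horizontal distance between cork_block and pad_cork below 0.012 m and z of cork_block in the frame of pad_cork between 0.001 and 0.008 m and angle between each of cork_block, file, nippers, square's own z axis and vertical below 0.12 rad and linear speed of each of cork_block, file, nippers, square below 0.02 m/s and angular speed of each of cork_block, file, nippers, square below 0.2 rad/s and x of file in the frame of pad_file between -0.03 and -0.006 m and y of file in the frame of pad_file between -0.012 and 0.012 m and x of pad_file in the frame of file above 0 m and z of file in the frame of pad_file between 0.001 and 0.008 m and angle between the x axis of file and the x axis of pad_file, either way round below 0.21 rad and x of nippers in the frame of pad_nippers between -0.036 and -0.012 m and y of nippers in the frame of pad_nippers between -0.012 and 0.012 m and x of pad_nippers in the frame of nippers above 0 m and z of nippers in the frame of pad_nippers between 0.001 and 0.008 m and angle between the x axis of nippers and the x axis of pad_nippers, either way round below 0.21 rad and x of square in the frame of pad_square between -0.012 and 0.012 m and y of square in the frame of pad_square between -0.033 and -0.009 m and y of pad_square in the frame of square above 0 m and z of square in the frame of pad_square between 0.001 and 0.008 m and angle between the x axis of square and the x axis of pad_square, either way round below 0.21 rad and distance of each of neck_rest, polish_tin from where it was at the start of the episode below 0.015 m); the robot touches nothing.
It fails at once if a tool is dropped: it falls free while more than 40 mm above the bench ((height (world z) of cork_block above 0.04 m and contact force between cork_block and anything else below 0.02 N) or (height (world z) of file above 0.04 m and contact force between file and anything else below 0.02 N) or (height (world z) of nippers above 0.04 m and contact force between nippers and anything else below 0.02 N) or (height (world z) of square above 0.04 m and contact force between square and anything else below 0.02 N)).
It fails at once if the neck rest is shifted by 15 mm or more (distance of neck_rest from where it was at the start of the episode above 0.015 m).
It fails at once if the polish tin is shifted by 15 mm or more (distance of polish_tin from where it was at the start of the episode above 0.015 m).
It also fails if it takes over 112 s, if anything falls off the work surface, if the arm or the gripper's body presses on something with over 40 N, if the wrist force passes 120 N, or if a joint passes its speed limit or range.

## Working session

There is one attempt and no reset: what is moved stays moved. The work goes in short steps, Python scripts to look and compute and a shell command to move; the robot and the scene stay as the last step left them, time stands still between calls to the robot, and variables do not carry over. Pictures are saved under pics/ and viewed, about 12 in all and at most 16, crops included, and the job is handed in when it is done.

```bash
mkdir -p pics; python3 - <<'E'
from rig import manip
import cv2,numpy as np
print(manip.state())
for n in("scene","top"):
    cv2.imwrite(f"pics/{n}0.png",manip.capture(n)); c=manip.get_calibration(n); print(n,c)
print(manip.get_calibration("wrist"))
E
```

```text
{'time': 0.0, 'q': array([-76.17586427,  24.44936387,   4.22979293,  92.05235125,
        -1.95387946,  63.64372536,  -3.84619538]), 'joint_vel': array([ 0.03592106,  0.00301764, -0.08842557, -0.08089576, -0.02547944,
        0.06810731,  0.05202743]), 'joint_efforts': array([-3.99725104e-04, -9.35802269e+01,  3.66639063e+00, -4.54202914e+01,
       -4.88969637e-02,  2.00408336e-02,  1.86656321e-04]), 'ee_pos': array([0.25695199, 0.62368726, 0.19567731]), 'tool_rot': array([[-4.11234222e-04,  3.80940425e-01,  9.24599494e-01],
       [-1.21206928e-03,  9.24598703e-01, -3.80940638e-01],
       [-9.99999181e-01, -1.27733447e-03,  8.14995592e-05]]), 'wrist_force': array([-0.3237109 , -0.32185849, -0.00709021]), 'wrist_torque': array([-0.01561433, -0.01974975,  0.00201339]), 'finger_gap': 0.0939686681348723}
scene {'fov_y': 55.46985255958974, 'cx': 313.7555416313679, 'cy': 203.85510517188118, 'R': array([[ 0.59566191,  0.80301671,  0.0187365 ],
       [ 0.51074219, -0.3606489 , -0.78043243],
       [-0.61994299,  0.47444339, -0.62495933]]), 't': array([-0.32461495, -0.2340362 ,  1.36387977])}
top {'fov_y': 53.61358305692258, 'cx': 315.6980332776556, 'cy': 197.39530498895513, 'R': array([[ 0.0276943 , -0.99961461, -0.00191154],
       [-0.99645034, -0.02745445, -0.07957996],
       [ 0.07949681,  0.00410867, -0.99682665]]), 't': array([-0.0158011 ,  0.52424284,  0.92119313])}
{'fov_y': 65.70646984690485, 'cx': 320.80906608175854, 'cy': 196.49146052857355, 'mount': array([[ 5.63258720e-04, -2.32338591e-01,  9.72634804e-01,
        -1.87902230e-01],
       [ 9.99999807e-01, -1.23979412e-04, -6.08721599e-04,
         3.47211313e-04],
       [ 2.62016210e-04,  9.72634959e-01,  2.32338476e-01,
        -6.77295456e-02],
       [ 0.00000000e+00,  0.00000000e+00,  0.00000000e+00,
         1.00000000e+00]])}
```

View pics/scene0.png

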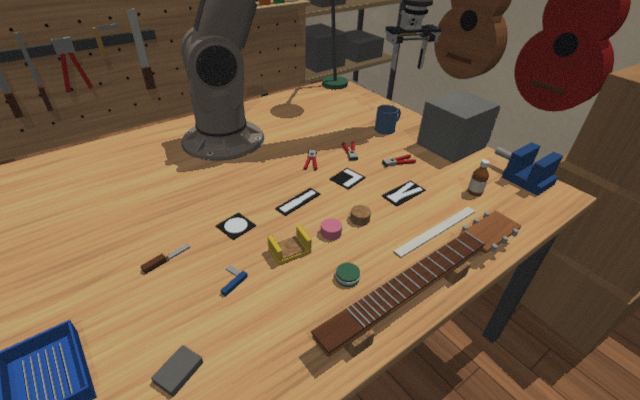

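View pics/top0.png

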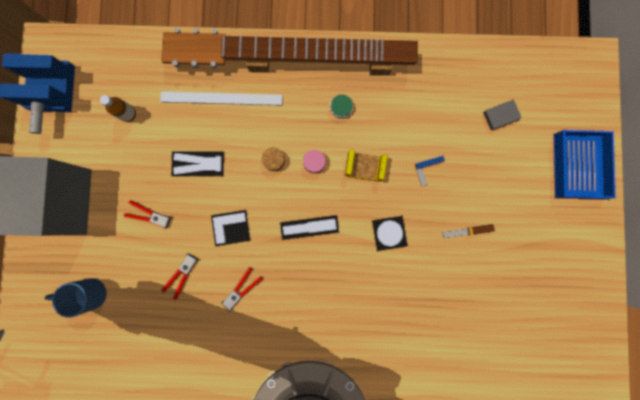

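The top image shows nippers look-alikes at (150,216), (182,275) and (240,290), and the base is near (308,385). The one at (150,216) is farthest away. The cork shapes are brown at (274,159) and pink at (315,161), and brown fits. I'll confirm both in an enlarged crop.

```bash
cat > h.py <<'E'
from rig import manip
import cv2,numpy as np
def unproj(n,uv,z):
    c=manip.get_calibration(n); f=200/np.tan(np.radians(c["fov_y"]/2)); R=c["R"];t=c["t"]
    uv=np.atleast_2d(uv).astype(float)
    d=np.c_[(uv[:,0]-c["cx"])/f,(uv[:,1]-c["cy"])/f,np.ones(len(uv))]@R
    o=-R.T@t
    return (o+d*((z-o[2])/d[:,2])[:,None])[:,:2]
def rectify(n,z,x0,x1,y0,y1,s,im=None):
    # bird's-eye picture of plane z: col = (y1-y)*s, row=(x1-x)*s
    im=manip.capture(n) if im is None else im
    c=manip.get_calibration(n); f=200/np.tan(np.radians(c["fov_y"]/2))
    W=np.float32([[x1,y1],[x1,y0],[x0,y0],[x0,y1]])
    P=np.c_[W,np.full(4,z)]@c["R"].T+c["t"]
    uv=np.float32(P[:,:2]/P[:,2:]*f+[c["cx"],c["cy"]])
    dst=np.float32([[0,0],[(y1-y0)*s,0],[(y1-y0)*s,(x1-x0)*s],[0,(x1-x0)*s]])
    return cv2.warpPerspective(im,cv2.getPerspectiveTransform(uv,dst),(int((y1-y0)*s),int((x1-x0)*s)),flags=cv2.INTER_CUBIC)
E
python3 - <<'E'
from h import *
im=cv2.imread("pics/top0.png")
for n,p in dict(nipA=(150,216),nipB=(182,275),nipC=(240,290),cork=(274,159),pink=(315,161),file=(470,231),sq=(430,163),rest=(367,165),tin=(342,106),padN=(198,164),padS=(231,227),padF=(309,227),padC=(390,233)).items(): print(n,unproj("top",p,0.01).round(3))
r=rectify("top",0.004,0.28,0.84,-0.5,0.5,800,im); print(r.shape)
cv2.imwrite("pics/rect.png",r)
E
```

```text
nipA [[0.47  0.395]]
nipB [[0.332 0.311]]
nipC [[0.301 0.172]]
cork [[0.616 0.102]]
pink [[0.614 0.003]]
file [[ 0.455 -0.372]]
sq [[ 0.617 -0.276]]
rest [[ 0.607 -0.123]]
tin [[ 0.752 -0.06 ]]
padN [[0.599 0.286]]
padS [[0.449 0.199]]
padF [[0.454 0.013]]
padC [[ 0.445 -0.181]]
(447, 800, 3)
```

View pics/rect.png

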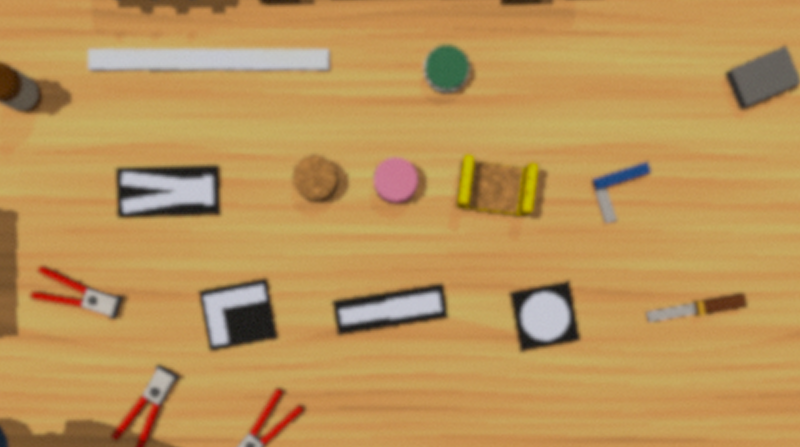

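Nippers A, at rect (78,293), is the farthest, and the brown cork is at rect (317,178). All the tools already point roughly the same way as their outlines: tips and handles to the left. Next I'll fit them numerically.

```bash
cat > fit.py <<'E'
from h import *
S=2000
def patch(im,x,y,z,h=0.09): return rectify("top",z,x-h,x+h,y-h,y+h,S,im),(x+h,y+h)
def tow(p,o): p=np.atleast_2d(p); return np.c_[o[0]-p[:,1]/S,o[1]-p[:,0]/S]
def big(m):
    m=cv2.morphologyEx(m.astype(np.uint8)*255,cv2.MORPH_OPEN,np.ones((5,5)))
    cs,_=cv2.findContours(m,cv2.RETR_EXTERNAL,cv2.CHAIN_APPROX_NONE)
    return sorted(cs,key=cv2.contourArea)[::-1]
def rect(c,o):
    b=tow(cv2.boxPoints(cv2.minAreaRect(c)),o); e=b[1]-b[0],b[2]-b[1]
    e=sorted(e,key=np.linalg.norm)[::-1]; d=e[0]; a=np.degrees(np.arctan2(d[1],d[0]))%180
    return b.mean(0).round(4),round(a,1),[round(float(np.linalg.norm(v)),4) for v in e]
E
python3 - <<'E'
from fit import *
im=cv2.imread("pics/top0.png")
tiles=[]
for n,x,y,z in [("padN",.599,.286,.004),("padS",.449,.199,.004),("padF",.454,.013,.004),("padC",.445,-.181,.004)]:
    p,o=patch(im,x,y,z); h=cv2.cvtColor(p,cv2.COLOR_BGR2HSV)
    m=(h[...,1]<90)|(h[...,2]<75); print(n,rect(big(m)[0],o))
    w=(h[...,1]<90)&(h[...,2]>130); c=big(w)[0]; print("  white",rect(c,o),len(big(w)))
    if n=="padF":
        (cc,a,_)=rect(c,o); u=np.array([np.cos(np.radians(a)),np.sin(np.radians(a))]); q=tow(np.argwhere(w)[:,::-1],o)-cc
        s=q@u; t=q@[-u[1],u[0]]
        for l in np.arange(-.06,.06,.015):
            k=(s>l)&(s<l+.015); print("   ",round(l,3),round(k.sum()/S/S/.015*1000,1),round(t[k].mean()*1e3,1))
for n,x,y,z in [("cork",.616,.102,.03),("file",.455,-.372,.018),("sq",.617,-.276,.014),("nip",.47,.395,.012)]:
    p,o=patch(im,x,y,z); h=cv2.cvtColor(p,cv2.COLOR_BGR2HSV)
    H,Sa,V=h[...,0].astype(int),h[...,1],h[...,2]
    if n=="cork": m=(V<150); c=big(m)[0]; print(n,[tow(cv2.minEnclosingCircle(c)[0],o).round(4),cv2.minEnclosingCircle(c)[1]/S]);ms=[m]
    if n=="file":
        ms=[(V<120)&(Sa>90),(Sa<90)]
    if n=="sq": ms=[(H>100)&(H<130)&(Sa>120),(Sa<90)]
    if n=="nip": ms=[((H<8)|(H>172))&(Sa>150)&(V>60),(Sa<100)]
    for m in ms:
        for c in big(m)[:2]: print(n,rect(c,o),cv2.contourArea(c)/S/S*1e6)
    v=p.copy()
    for m,col in zip(ms,[(0,255,0),(255,0,255)]): cv2.drawContours(v,big(m)[:2],-1,col,1)
    tiles.append(v)
cv2.imwrite("pics/tiles.png",cv2.resize(np.vstack([np.hstack(tiles[:2]),np.hstack(tiles[2:])]),(600,600)))
E
```

```text
padN (array([0.6011, 0.2899], dtype=float32), np.float32(91.2), [0.1245, 0.0581])
  white (array([0.6015, 0.2912], dtype=float32), np.float32(92.0), [0.1149, 0.0506]) 1
padS (array([0.4471, 0.2028], dtype=float32), np.float32(100.5), [0.0835, 0.0722])
  white (array([0.4467, 0.2032], dtype=float32), np.float32(100.7), [0.0777, 0.0647]) 2
padF (array([0.4537, 0.0124], dtype=float32), np.float32(99.0), [0.1355, 0.0398])
  white (array([0.454 , 0.0128], dtype=float32), np.float32(98.8), [0.1273, 0.0257]) 1
    -0.06 25.3 -0.1
    -0.045 25.0 -0.0
    -0.03 25.1 0.0
    -0.015 25.2 0.0
    0.0 21.3 0.0
    0.015 20.2 0.0
    0.03 20.0 0.2
    0.045 20.1 0.2
padC (array([ 0.4451, -0.1808], dtype=float32), np.float32(100.1), [0.0719, 0.0712])
  white (array([ 0.445, -0.181], dtype=float32), np.float32(0.0), [0.061, 0.06]) 1
cork [array([[0.6054, 0.0925]]), 0.02836777114868164]
cork (array([0.6012, 0.0879], dtype=float32), np.float32(136.2), [0.0553, 0.0356]) 926.5
cork (array([0.608 , 0.0993], dtype=float32), np.float32(90.0), [0.0085, 0.007]) 48.37500000000001
file (array([ 0.4609, -0.399
[... 404 characters left out ...]
.1), [0.0734, 0.0149]) 248.375
nip (array([0.491 , 0.4185], dtype=float32), np.float32(64.3), [0.0618, 0.0093]) 476.5
nip (array([0.4665, 0.4261], dtype=float32), np.float32(81.1), [0.0607, 0.0084]) 420.5
nip (array([0.4624, 0.3714], dtype=float32), np.float32(71.6), [0.046, 0.0277]) 1138.3749999999998Traceback (most recent call last):
  File "<stdin>", line 26, in <module>
    return _nx.concatenate(arrs, 1, dtype=dtype, casting=casting)
           ~~~~~~~~~~~~~~~^^^^^^^^^^^^^^^^^^^^^^^^^^^^^^^^^^^^^^^
ValueError: all the input array dimensions except for the concatenation axis must match exactly, but along dimension 0, the array at index 0 has size 359 and the array at index 1 has size 360
```

```bash
cat > go.py <<'E'
import sys
from h import *
from scipy.spatial.transform import Rotation as Ro
x,y,z,yaw=map(float,sys.argv[1:5]); s=manip.state(); R=s["tool_rot"]
a=np.radians(yaw); c,k=np.cos(a),np.sin(a)
T=np.array([[0,c,k],[0,k,-c],[-1,0,0]])
print("t",s["time"],"p",s["ee_pos"].round(4),"gap",round(s["finger_gap"],4),"F",s["wrist_force"].round(1))
print("dp",(R.T@(np.array([x,y,z])-s["ee_pos"])).round(4),"turn",Ro.from_matrix(R.T@T).as_rotvec().round(4))
E
python3 - <<'E'
from fit import *
im=cv2.imread("pics/top0.png"); p,o=patch(im,.614,.1,.03,.06)
g=cv2.GaussianBlur(p[...,2],(0,0),3)
print([(tow(c[:2],o).round(4),c[2]/S) for c in cv2.HoughCircles(g,cv2.HOUGH_GRADIENT,1,60,param1=60,param2=12,minRadius=48,maxRadius=62)[0]])
E
python3 go.py .4655 .381 .12 -18
```

```text
t 0.1 p [0.257  0.6237 0.1957] gap 0.0943 F [-0.6 -0.3  0.6]
dp [ 0.0759 -0.1449  0.2852] turn [1.4941e+00 1.0000e-03 8.0000e-04]Traceback (most recent call last):
  File "<stdin>", line 4, in <module>
TypeError: 'NoneType' object is not subscriptable
```

```bash
python3 -m pendant '[{"delta_pos":[0.076,-0.145,0.285],"turn":[1.494,0.001,0],"gripper":1},{"delta_pos":[0.076,-0.145,0.285],"turn":[1.494,0.001,0],"gripper":1},{"delta_pos":[0.076,-0.145,0.285],"turn":[1.494,0.001,0],"gripper":1},{"delta_pos":[0.076,-0.145,0.285],"turn":[1.494,0.001,0],"gripper":1},{"delta_pos":[0.076,-0.145,0.285],"turn":[1.494,0.001,0],"gripper":1},{"delta_pos":[0.076,-0.145,0.285],"turn":[1.494,0.001,0],"gripper":1},{"delta_pos":[0.076,-0.145,0.285],"turn":[1.494,0.001,0],"gripper":1},{"delta_pos":[0.076,-0.145,0.285],"turn":[1.494,0.001,0],"gripper":1}]' 30
python3 go.py .4655 .381 .12 -18
```

```text
time: 0.77
ee_pos: [0.4664, 0.3786, 0.1194]
tool_rot: [[-0.001, 0.985, 0.172], [-0.001, 0.172, -0.985], [-1.0, -0.001, 0.001]]
wrist_force: [0.7, 0.8, 0.1]
finger_gap: 0.094
t 0.7667 p [0.4664 0.3786 0.1194] gap 0.094 F [0.7 0.8 0.1]
dp [-0.0006 -0.0005 -0.0026] turn [0.4872 0.0008 0.0005]
```

```bash
python3 -m pendant '[{"delta_pos":[0,0,-0.003],"turn":[0.487,0.001,0],"gripper":1},{"delta_pos":[0,0,-0.003],"turn":[0.487,0.001,0],"gripper":1},{"delta_pos":[0,0,-0.003],"turn":[0.487,0.001,0],"gripper":1},{"delta_pos":[0,0,-0.003],"turn":[0.487,0.001,0],"gripper":1},{"delta_pos":[0,0,-0.003],"turn":[0.487,0.001,0],"gripper":1},{"delta_pos":[0,0,-0.003],"turn":[0.487,0.001,0],"gripper":1},{"delta_pos":[0,0,-0.003],"turn":[0.487,0.001,0],"gripper":1},{"delta_pos":[0,0,-0.003],"turn":[0.487,0.001,0],"gripper":1}]'
cat > wr.py <<'E'
# rectified wrist view in tool-aligned world plane z: centre = given world point, col along jaw dir yaw? -> world axes (row=-x, col=-y)
import sys
from h import *
name,x,y,z,h=sys.argv[1],*map(float,sys.argv[2:6])
s=manip.state(); im=manip.capture("wrist"); c=manip.get_calibration("wrist"); f=200/np.tan(np.radians(c["fov_y"]/2))
M=c["mount"]; N=400
r,cc=np.mgrid[0:N,0:N]; X=np.stack([x+h-r*2*h/N,y+h-cc*2*h/N,np.full(r.shape,z)],-1)
P=((X-s["ee_pos"])@s["tool_rot"]-M[:3,3])@M[:3,:3]
t=np.arctan2(np.hypot(P[...,0],P[...,1]),P[...,2]); q=np.hypot(P[...,0],P[...,1])+1e-9
o=cv2.remap(im,np.float32(c["cx"]+f*t*P[...,0]/q),np.float32(c["cy"]+f*t*P[...,1]/q),cv2.INTER_CUBIC)
cv2.imwrite(f"pics/{name}_raw.png",o)
v=o.copy(); cv2.drawMarker(v,(N//2,N//2),(255,0,255),cv2.MARKER_CROSS,20,1)
cv2.imwrite(f"pics/{name}.png",np.hstack([v,cv2.resize(im,(640,400))[:, :400] if 0 else cv2.resize(im,(400,250),interpolation=cv2.INTER_AREA).repeat(1,0).__class__(0) if 0 else np.pad(cv2.resize(im,(400,250)),((0,150),(0,0),(0,0)))]))
E
sed -i '$d' wr.py; echo 'cv2.imwrite(f"pics/{name}.png",np.hstack([v,np.pad(cv2.resize(im,(400,250)),((0,150),(0,0),(0,0)))]))' >> wr.py
python3 wr.py w1 .4655 .381 .013 .08; python3 go.py .4655 .381 .02 -18
```

```text
time: 1.43
ee_pos: [0.4659, 0.3815, 0.1194]
tool_rot: [[-0.0, 0.952, -0.306], [0.0, -0.306, -0.952], [-1.0, -0.001, -0.0]]
wrist_force: [-0.4, -0.1, 0.2]
finger_gap: 0.0941
t 1.4833 p [0.4659 0.3815 0.1194] gap 0.0943 F [-0.2 -0.4 -0.3]
dp [ 0.0994 -0.0002  0.0007] turn [ 0.0025 -0.0002  0.0005]
```

View pics/w1.png

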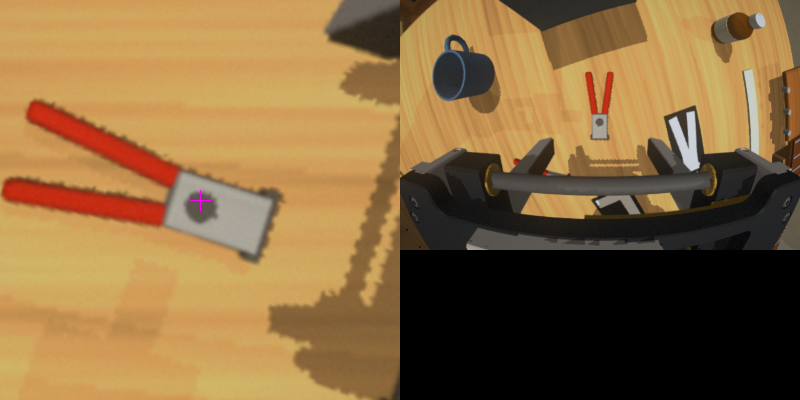

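The wrist view shows the nippers' head centre near rectified pixel (199,207). That is within 3 mm of the estimate, and the angle agrees. I'll go down and grip.

```bash
python3 -m pendant '[{"delta_pos":[0.03,-0.0025,0.001],"turn":[0,0,0],"gripper":1},{"delta_pos":[0.06,-0.0025,0.001],"turn":[0,0,0],"gripper":1},{"delta_pos":[0.085,-0.0025,0.001],"turn":[0,0,0],"gripper":1},{"delta_pos":[0.099,-0.0025,0.001],"turn":[0,0,0],"gripper":1},{"delta_pos":[0.099,-0.0025,0.001],"turn":[0,0,0],"gripper":0.8},{"delta_pos":[0.099,-0.0025,0.001],"turn":[0,0,0],"gripper":0.2},{"delta_pos":[0.099,-0.0025,0.001],"turn":[0,0,0],"gripper":0},{"delta_pos":[0.099,-0.0025,0.001],"turn":[0,0,0],"gripper":0}]' 30
python3 go.py .6019 .2663 .09 1.6
```

```text
time: 2.15
ee_pos: [0.4639, 0.3819, 0.0218]
tool_rot: [[0.001, 0.952, -0.306], [0.002, -0.306, -0.952], [-1.0, 0.0, -0.002]]
wrist_force: [-0.6, 0.5, -0.3]
finger_gap: 0.0707
t 2.15 p [0.4639 0.3819 0.0218] gap 0.0707 F [-0.6  0.5 -0.3]
dp [-0.0683  0.1668  0.0677] turn [-0.3392 -0.0019 -0.0005]
```

```bash
python3 -m pendant '[{"delta_pos":[0.002,-0.001,0],"turn":[0,-0.002,0],"gripper":0},{"delta_pos":[0.002,-0.001,0],"turn":[0,-0.002,0],"gripper":0},{"delta_pos":[0.002,-0.001,0],"turn":[0,-0.002,0],"gripper":0},{"delta_pos":[0.002,-0.001,0],"turn":[0,-0.002,0],"gripper":0},{"delta_pos":[0.002,-0.001,0],"turn":[0,-0.002,0],"gripper":0},{"delta_pos":[0.002,-0.001,0],"turn":[0,-0.002,0],"gripper":0},{"delta_pos":[0.002,-0.001,0],"turn":[0,-0.002,0],"gripper":0},{"delta_pos":[0.002,-0.001,0],"turn":[0,-0.002,0],"gripper":0}]' 30
python3 go.py .6019 .2663 .09 1.6
```

```text
time: 2.82
ee_pos: [0.4629, 0.3822, 0.0198]
tool_rot: [[0.0, 0.952, -0.306], [-0.0, -0.306, -0.952], [-1.0, 0.0, 0.0]]
wrist_force: [0.0, 0.4, -0.4]
finger_gap: 0.0175
t 2.8167 p [0.4629 0.3822 0.0198] gap 0.0175 F [ 0.   0.4 -0.4]
dp [-0.0702  0.1678  0.0677] turn [-3.394e-01  1.000e-04 -2.000e-04]
```

Gap is 17.5 mm where the head should be 24 mm, so I'll check.

```bash
python3 go.py .6019 .2663 .09 1.6; python3 wr.py w2 .4655 .381 .013 .08
```

```text
t 2.8167 p [0.4629 0.3822 0.0198] gap 0.0175 F [ 0.   0.4 -0.4]
dp [-0.0702  0.1678  0.0677] turn [-3.394e-01  1.000e-04 -2.000e-04]
```

View pics/w2.png

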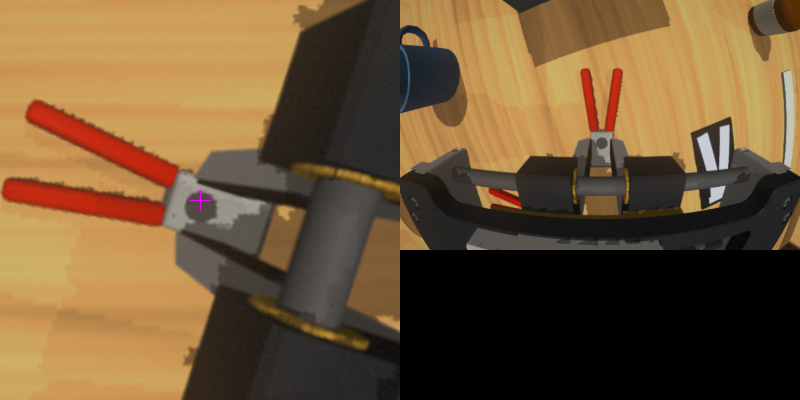

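The jaws are on the head's sides, so the gap reading probably includes finger flex. I'll lift a little and check.

```bash
python3 -m pendant '[{"delta_pos":[-0.01,0,0],"turn":[0,0,0],"gripper":0},{"delta_pos":[-0.02,0,0],"turn":[0,0,0],"gripper":0},{"delta_pos":[-0.02,0,0],"turn":[0,0,0],"gripper":0},{"delta_pos":[-0.02,0,0],"turn":[0,0,0],"gripper":0},{"delta_pos":[-0.02,0,0],"turn":[0,0,0],"gripper":0},{"delta_pos":[-0.02,0,0],"turn":[0,0,0],"gripper":0},{"delta_pos":[-0.02,0,0],"turn":[0,0,0],"gripper":0},{"delta_pos":[-0.02,0,0],"turn":[0,0,0],"gripper":0}]' 30
python3 go.py .6019 .2663 .06 1.6;  python3 wr.py w3 .4655 .381 .03 .08
```

```text
time: 3.53
ee_pos: [0.4628, 0.3821, 0.0395]
tool_rot: [[-0.0, 0.952, -0.306], [-0.0, -0.306, -0.952], [-1.0, 0.0, 0.0]]
wrist_force: [0.6, 0.5, -0.3]
finger_gap: 0.0004
t 3.5333 p [0.4628 0.3821 0.0395] gap 0.0004 F [ 0.6  0.5 -0.3]
dp [-0.0205  0.1679  0.0676] turn [-0.3393  0.0004  0.    ]
```

View pics/w3.png

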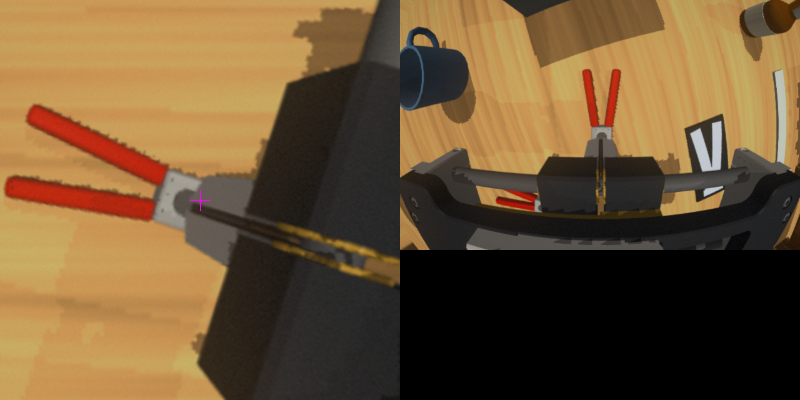

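The fingers shut above the head and the nippers stayed put. I'll check the height from the scene camera.

```bash
python3 - <<'E'
from h import *
im=manip.capture("scene"); c=manip.get_calibration("scene"); f=200/np.tan(np.radians(c["fov_y"]/2)); s=manip.state()
def pr(X): P=c["R"]@X+c["t"]; return P[:2]/P[2]*f+[c["cx"],c["cy"]]
a=pr(s["ee_pos"]); b=pr(s["ee_pos"]-[0,0,.017]); g=pr(np.array([.4629,.381,0]));print(a,b,g, s["ee_pos"])
u,v=a.astype(int); k=8; x0,y0=u-40,v-30
w=cv2.resize(im[y0:y0+60,x0:x0+80],None,fx=k,fy=k,interpolation=cv2.INTER_CUBIC)
for p,col in((a,(255,0,255)),(b,(255,255,0)),(g,(0,255,0))): cv2.drawMarker(w,tuple(int(t) for t in (p-[x0,y0])*k),col,cv2.MARKER_CROSS,16,1)
cv2.imwrite("pics/s1.png",w)
E
```

```text
[393.51061068 152.5817141 ] [392.73214768 157.07596182] [391.50477219 163.01829164] [0.46285865 0.38205498 0.03952511]
```

View pics/s1.png

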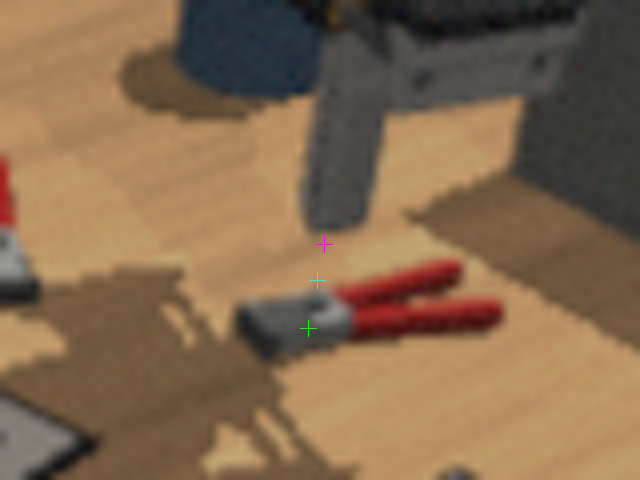

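The shut fingertips sit near or above the TCP marker, about 20 mm higher than stated. Perhaps the stated tip offset or the measured z is off. I'll open and feel for the bench in small steps.

```bash
python3 -m pendant '[{"delta_pos":[0,0,0],"turn":[0,0,0],"gripper":0.6},{"delta_pos":[0,0,0],"turn":[0,0,0],"gripper":0.6},{"delta_pos":[0,0,0],"turn":[0,0,0],"gripper":0.6},{"delta_pos":[0,0,0],"turn":[0,0,0],"gripper":0.6},{"delta_pos":[0,0,0],"turn":[0,0,0],"gripper":0.6},{"delta_pos":[0,0,0],"turn":[0,0,0],"gripper":0.6},{"delta_pos":[0.01,0,0],"turn":[0,0,0],"gripper":0.6},{"delta_pos":[0.02,0,0],"turn":[0,0,0],"gripper":0.6}]' 30
python3 -m pendant '[{"delta_pos":[0.002,0,0],"turn":[0,0,0],"gripper":0.6},{"delta_pos":[0.004,0,0],"turn":[0,0,0],"gripper":0.6},{"delta_pos":[0.006,0,0],"turn":[0,0,0],"gripper":0.6},{"delta_pos":[0.008,0,0],"turn":[0,0,0],"gripper":0.6},{"delta_pos":[0.009,0,0],"turn":[0,0,0],"gripper":0.6},{"delta_pos":[0.01,0,0],"turn":[0,0,0],"gripper":0.6},{"delta_pos":[0.011,0,0],"turn":[0,0,0],"gripper":0.6},{"delta_pos":[0.012,0,0],"turn":[0,0,0],"gripper":0.6}]'
python3 - <<'E'
from h import *
im=manip.capture("scene"); c=manip.get_calibration("scene"); f=200/np.tan(np.radians(c["fov_y"]/2)); s=manip.state()
def pr(X): P=c["R"]@X+c["t"]; return P[:2]/P[2]*f+[c["cx"],c["cy"]]
R=s["tool_rot"];e=s["ee_pos"]; g=s["finger_gap"]; print(e,g)
a=pr(e); u,v=a.astype(int); k=8; x0,y0=u-40,v-30
w=cv2.resize(im[y0:y0+60,x0:x0+80],None,fx=k,fy=k,interpolation=cv2.INTER_CUBIC)
for q,col in(([.017,g/2,0],(255,0,255)),([.017,-g/2,0],(255,255,0)),([0,0,0],(0,255,0))): cv2.drawMarker(w,tuple(int(t) for t in (pr(e+R@np.array(q))-[x0,y0])*k),col,cv2.MARKER_CROSS,16,1)
cv2.imwrite("pics/s2.png",w)
E
```

```text
time: 4.3
ee_pos: [0.463, 0.3824, 0.0191]
tool_rot: [[0.001, 0.952, -0.306], [0.0, -0.306, -0.952], [-1.0, 0.0, -0.001]]
wrist_force: [-0.5, -0.4, -0.4]
finger_gap: 0.0506
time: 4.97
ee_pos: [0.4631, 0.3825, 0.0072]
tool_rot: [[0.001, 0.952, -0.306], [0.001, -0.306, -0.952], [-1.0, 0.001, -0.001]]
wrist_force: [0.2, -0.5, -0.2]
finger_gap: 0.0565
[0.46297801 0.38242236 0.00696079] 0.05659124884848021
```

View pics/s2.png

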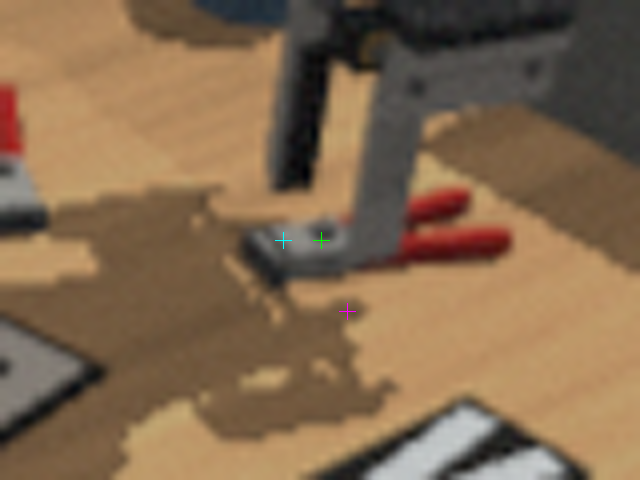

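The fingertips really are about 24 mm higher than the stated geometry (tip z ≈ TCP z + 7 mm). I'll use that figure and go down another 11 mm gently.

```bash
python3 -m pendant '[{"delta_pos":[0.002,0,0],"turn":[0,0,0],"gripper":0.6},{"delta_pos":[0.004,0,0],"turn":[0,0,0],"gripper":0.6},{"delta_pos":[0.005,0,0],"turn":[0,0,0],"gripper":0.6},{"delta_pos":[0.006,0,0],"turn":[0,0,0],"gripper":0.6},{"delta_pos":[0.007,0,0],"turn":[0,0,0],"gripper":0.6},{"delta_pos":[0.008,0,0],"turn":[0,0,0],"gripper":0.6},{"delta_pos":[0.009,0,0],"turn":[0,0,0],"gripper":0.6},{"delta_pos":[0.01,0,0],"turn":[0,0,0],"gripper":0.6}]'
python3 -m pendant '[{"delta_pos":[0.001,0,0],"turn":[0,0,0],"gripper":0.6},{"delta_pos":[0.001,0,0],"turn":[0,0,0],"gripper":0.6},{"delta_pos":[0.001,0,0],"turn":[0,0,0],"gripper":0},{"delta_pos":[0.001,0,0],"turn":[0,0,0],"gripper":0},{"delta_pos":[0.001,0,0],"turn":[0,0,0],"gripper":0},{"delta_pos":[0.001,0,0],"turn":[0,0,0],"gripper":0},{"delta_pos":[0.001,0,0],"turn":[0,0,0],"gripper":0},{"delta_pos":[0.001,0,0],"turn":[0,0,0],"gripper":0}]' 30
```

```text
time: 5.68
ee_pos: [0.463, 0.3825, -0.0031]
tool_rot: [[0.001, 0.952, -0.306], [0.001, -0.306, -0.952], [-1.0, 0.0, -0.001]]
wrist_force: [0.2, 0.5, 1.0]
finger_gap: 0.0563
time: 6.35
ee_pos: [0.4631, 0.3825, -0.0041]
tool_rot: [[0.001, 0.952, -0.306], [0.001, -0.306, -0.952], [-1.0, 0.0, -0.001]]
wrist_force: [-1.1, 0.9, 0.1]
finger_gap: 0.0231
```

```bash
python3 -m pendant '[{"delta_pos":[-0.02,0,0],"turn":[0,0,0],"gripper":0},{"delta_pos":[-0.04,0,0],"turn":[0,0,0],"gripper":0},{"delta_pos":[-0.06,0,0],"turn":[0,0,0],"gripper":0},{"delta_pos":[-0.06,0,0],"turn":[0,0,0],"gripper":0},{"delta_pos":[-0.06,0,0],"turn":[0,0,0],"gripper":0},{"delta_pos":[-0.06,0,0],"turn":[0,0,0],"gripper":0},{"delta_pos":[-0.06,0,0],"turn":[0,0,0],"gripper":0},{"delta_pos":[-0.06,0,0],"turn":[0,0,0],"gripper":0}]' 30
python3 go.py .6019 .2663 .03 1.6
```

```text
time: 7.02
ee_pos: [0.4626, 0.382, 0.0549]
tool_rot: [[-0.0, 0.952, -0.306], [-0.001, -0.306, -0.952], [-1.0, -0.0, 0.001]]
wrist_force: [0.4, -0.3, -0.7]
finger_gap: 0.0236
t 7.0167 p [0.4626 0.382  0.0549] gap 0.0236 F [ 0.4 -0.3 -0.7]
dp [0.025  0.1681 0.0674] turn [-3.392e-01  7.000e-04  2.000e-04]
```

Held: the gap is 23.6 mm. I'll carry it to the pad.

```bash
python3 -m pendant '[{"delta_pos":[0,0.03,0.012],"turn":[-0.06,0,0],"gripper":0},{"delta_pos":[0,0.06,0.024],"turn":[-0.12,0,0],"gripper":0},{"delta_pos":[0,0.09,0.036],"turn":[-0.18,0,0],"gripper":0},{"delta_pos":[0,0.12,0.048],"turn":[-0.24,0,0],"gripper":0},{"delta_pos":[0,0.15,0.06],"turn":[-0.3,0,0],"gripper":0},{"delta_pos":[0,0.168,0.067],"turn":[-0.339,0,0],"gripper":0},{"delta_pos":[0.01,0.168,0.067],"turn":[-0.339,0,0],"gripper":0},{"delta_pos":[0.025,0.168,0.067],"turn":[-0.339,0,0],"gripper":0}]' 30
python3 go.py .6019 .2663 .0005 1.6;  python3 wr.py w4 .6011 .2903 .035 .08
```

```text
time: 7.68
ee_pos: [0.6036, 0.2653, 0.03]
tool_rot: [[0.001, 1.0, 0.025], [-0.0, 0.025, -1.0], [-1.0, 0.001, 0.0]]
wrist_force: [-0.5, 0.8, -1.6]
finger_gap: 0.0236
t 7.6833 p [0.6036 0.2653 0.03  ] gap 0.0236 F [-0.5  0.8 -1.6]
dp [ 0.0295 -0.0017 -0.001 ] turn [-0.0031  0.0003 -0.0012]
```

View pics/w4.png

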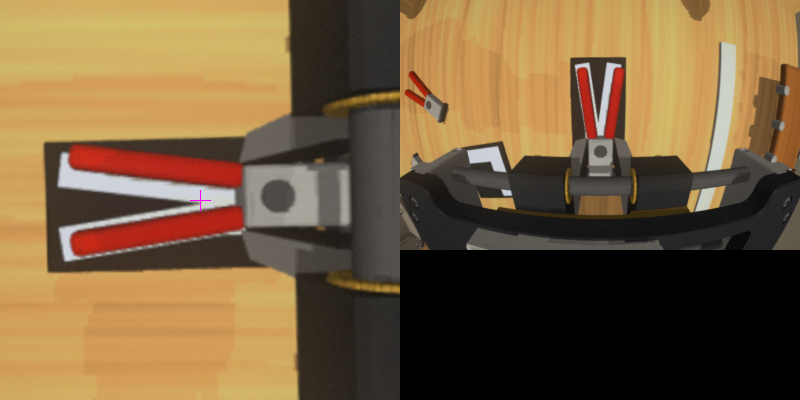

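The held nippers sit over the outline about 3 mm off across. I'll lower with that correction and release.

```bash
python3 -m pendant '[{"delta_pos":[0.008,-0.0025,-0.001],"turn":[-0.003,0,-0.001],"gripper":0},{"delta_pos":[0.016,-0.0025,-0.001],"turn":[-0.003,0,-0.001],"gripper":0},{"delta_pos":[0.022,-0.0025,-0.001],"turn":[-0.003,0,-0.001],"gripper":0},{"delta_pos":[0.025,-0.0025,-0.001],"turn":[-0.003,0,-0.001],"gripper":0},{"delta_pos":[0.027,-0.0025,-0.001],"turn":[-0.003,0,-0.001],"gripper":0},{"delta_pos":[0.0285,-0.0025,-0.001],"turn":[-0.003,0,-0.001],"gripper":0},{"delta_pos":[0.0295,-0.0025,-0.001],"turn":[-0.003,0,-0.001],"gripper":0},{"delta_pos":[0.0295,-0.0025,-0.001],"turn":[-0.003,0,-0.001],"gripper":0}]' 30; python3 wr.py w5 .6011 .2903 .01 .08
```

```text
time: 8.4
ee_pos: [0.5976, 0.2669, -0.0009]
tool_rot: [[-0.005, 1.0, 0.029], [-0.001, 0.029, -1.0], [-1.0, -0.005, 0.001]]
wrist_force: [-16.4, -4.7, 37.3]
finger_gap: 0.0236
```

View pics/w5.png

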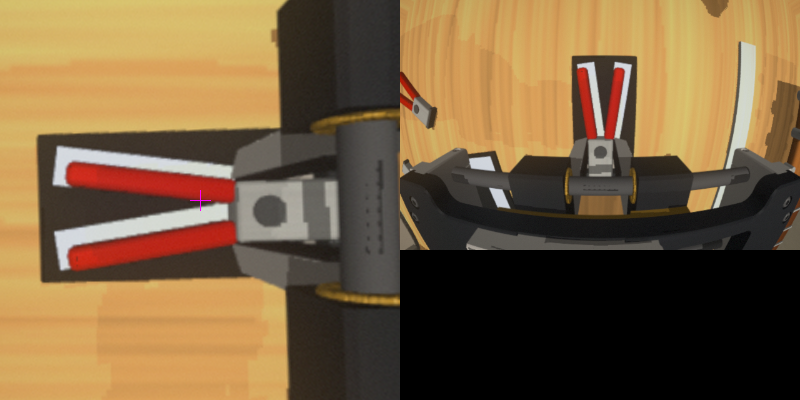

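Contact came earlier than planned (37 N), and the nippers sit 3–4 mm to the −x side. I'll ease up, correct, and release.

```bash
python3 -m pendant '[{"delta_pos":[-0.004,0,0],"turn":[0,0,-0.005],"gripper":0},{"delta_pos":[-0.004,0.002,-0.001],"turn":[0,0,-0.005],"gripper":0},{"delta_pos":[-0.004,0.0037,-0.0015],"turn":[0,0,-0.005],"gripper":0},{"delta_pos":[-0.004,0.0037,-0.0015],"turn":[0,0,-0.005],"gripper":0},{"delta_pos":[-0.004,0.0037,-0.0015],"turn":[0,0,-0.005],"gripper":0},{"delta_pos":[-0.003,0.0037,-0.0015],"turn":[0,0,-0.005],"gripper":0},{"delta_pos":[-0.003,0.0037,-0.0015],"turn":[0,0,-0.005],"gripper":0},{"delta_pos":[-0.003,0.0037,-0.0015],"turn":[0,0,-0.005],"gripper":0}]' 30; python3 go.py .6011 .2675 .001 1.6
```

```text
time: 9.12
ee_pos: [0.6011, 0.2684, 0.0018]
tool_rot: [[-0.011, 1.0, 0.029], [-0.002, 0.029, -1.0], [-1.0, -0.011, 0.001]]
wrist_force: [0.1, 0.8, -0.9]
finger_gap: 0.0237
t 9.1167 p [0.6011 0.2684 0.0018] gap 0.0237 F [ 0.1  0.8 -0.9]
dp [ 0.0008 -0.      0.0009] turn [0.0014 0.0012 0.0106]
```

```bash
python3 -m pendant '[{"delta_pos":[0,0,0.001],"turn":[0,0,0.011],"gripper":0},{"delta_pos":[0.0005,0,0.001],"turn":[0,0,0.011],"gripper":0},{"delta_pos":[0.001,0,0.001],"turn":[0,0,0.011],"gripper":0},{"delta_pos":[0.001,0,0.001],"turn":[0,0,0.011],"gripper":0},{"delta_pos":[0.001,0,0.001],"turn":[0,0,0.011],"gripper":0.5},{"delta_pos":[0.001,0,0.001],"turn":[0,0,0.011],"gripper":0.7},{"delta_pos":[0.001,0,0.001],"turn":[0,0,0.011],"gripper":0.8},{"delta_pos":[0.001,0,0.001],"turn":[0,0,0.011],"gripper":0.8}]' 30; python3 -m pendant '[{"delta_pos":[0,0,0],"turn":[0,0,0],"gripper":1},{"delta_pos":[0,0,0],"turn":[0,0,0],"gripper":1},{"delta_pos":[-0.02,0,0],"turn":[0,0,0],"gripper":1},{"delta_pos":[-0.04,0,0],"turn":[0,0,0],"gripper":1},{"delta_pos":[-0.07,0,0],"turn":[0,0,0],"gripper":1},{"delta_pos":[-0.1,0,0],"turn":[0,0,0],"gripper":1},{"delta_pos":[-0.1,0,0],"turn":[0,0,0],"gripper":1},{"delta_pos":[-0.1,0,0],"turn":[0,0,0],"gripper":1}]'
python3 go.py .614 .101 .1 0
```

```text
time: 9.78
ee_pos: [0.6013, 0.2674, 0.0009]
tool_rot: [[0.001, 1.0, 0.029], [-0.001, 0.029, -1.0], [-1.0, 0.001, 0.001]]
wrist_force: [0.5, 0.9, -0.2]
finger_gap: 0.0467
time: 10.45
ee_pos: [0.6022, 0.2681, 0.1027]
tool_rot: [[0.003, 1.0, 0.029], [0.001, 0.029, -1.0], [-1.0, 0.003, -0.001]]
wrist_force: [0.1, 0.3, -1.5]
finger_gap: 0.0937
t 10.45 p [0.6022 0.2681 0.1027] gap 0.0937 F [ 0.1  0.3 -1.5]
dp [0.0026 0.0069 0.1674] turn [ 0.0295 -0.0008 -0.0033]
```

```bash
python3 -m pendant '[{"delta_pos":[0.002,0.007,0.04],"turn":[0.03,0,-0.003],"gripper":1},{"delta_pos":[0.002,0.007,0.08],"turn":[0.03,0,-0.003],"gripper":1},{"delta_pos":[0.002,0.007,0.12],"turn":[0.03,0,-0.003],"gripper":1},{"delta_pos":[0.002,0.007,0.15],"turn":[0.03,0,-0.003],"gripper":1},{"delta_pos":[0.002,0.007,0.167],"turn":[0.03,0,-0.003],"gripper":1},{"delta_pos":[0.002,0.007,0.167],"turn":[0.03,0,-0.003],"gripper":1},{"delta_pos":[0.002,0.007,0.167],"turn":[0.03,0,-0.003],"gripper":1},{"delta_pos":[0.002,0.007,0.167],"turn":[0.03,0,-0.003],"gripper":1}]'
python3 wr.py w6 .614 .101 .03 .08; python3 - <<'E'
from fit import *
im=manip.capture("top")
p,o=patch(im,.6011,.29,.012); h=cv2.cvtColor(p,cv2.COLOR_BGR2HSV); H,Sa,V=h[...,0].astype(int),h[...,1],h[...,2]
r=((H<8)|(H>172))&(Sa>150)&(V>60)
for c in big(r)[:2]: print("nip handle",rect(c,o),cv2.contourArea(c))
a=cv2.imread("pics/w6.png")
cv2.imwrite("pics/c6.png",np.hstack([a[:,:400],np.pad(p,((0,40),(0,40),(0,0)))[:400]]))
E
python3 go.py .614 .101 .02 0
```

```text
time: 11.12
ee_pos: [0.6137, 0.1024, 0.0998]
tool_rot: [[-0.001, 1.0, 0.0], [0.001, 0.0, -1.0], [-1.0, -0.001, -0.001]]
wrist_force: [-0.2, -0.2, -0.5]
finger_gap: 0.094
t 11.2167 p [0.6138 0.1029 0.1001] gap 0.094 F [-0.3  0.4  0.3]
dp [0.0801 0.0002 0.002 ] turn [ 0.0013 -0.001   0.0003]Traceback (most recent call last):
  File "<stdin>", line 7, in <module>
    return _nx.concatenate(arrs, 1, dtype=dtype, casting=casting)
           ~~~~~~~~~~~~~~~^^^^^^^^^^^^^^^^^^^^^^^^^^^^^^^^^^^^^^^
ValueError: all the input array dimensions except for the concatenation axis must match exactly, but along dimension 0, the array at index 0 has size 400 and the array at index 1 has size 399
```

View pics/w6.png

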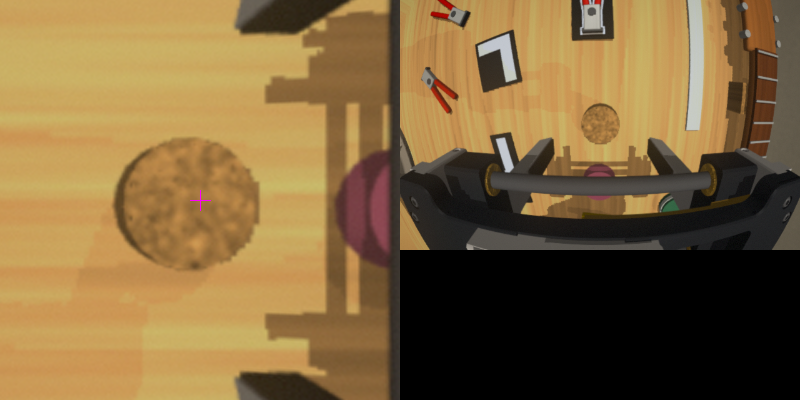

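The cork is centred at rectified (191,203), giving world (0.613, 0.1045). The raw wrist view also shows the nippers lying inside their outline. I'll descend and grip.

```bash
python3 -m pendant '[{"delta_pos":[0.03,-0.001,-0.0015],"turn":[0,0,0],"gripper":1},{"delta_pos":[0.06,-0.001,-0.0015],"turn":[0,0,0],"gripper":1},{"delta_pos":[0.085,-0.001,-0.0015],"turn":[0,0,0],"gripper":1},{"delta_pos":[0.095,-0.001,-0.0015],"turn":[0,0,0],"gripper":1},{"delta_pos":[0.098,-0.001,-0.0015],"turn":[0,0,0],"gripper":1},{"delta_pos":[0.098,-0.001,-0.0015],"turn":[0,0,0],"gripper":0.6},{"delta_pos":[0.098,-0.001,-0.0015],"turn":[0,0,0],"gripper":0},{"delta_pos":[0.098,-0.001,-0.0015],"turn":[0,0,0],"gripper":0}]' 20
python3 -m pendant '[{"delta_pos":[0,0,0],"turn":[0,0,0],"gripper":0},{"delta_pos":[0,0,0],"turn":[0,0,0],"gripper":0},{"delta_pos":[0,0,0],"turn":[0,0,0],"gripper":0},{"delta_pos":[0,0,0],"turn":[0,0,0],"gripper":0},{"delta_pos":[-0.03,0,0],"turn":[0,0,0],"gripper":0},{"delta_pos":[-0.065,0,0],"turn":[0,0,0],"gripper":0},{"delta_pos":[-0.09,0,0],"turn":[0,0,0],"gripper":0},{"delta_pos":[-0.09,0,0],"turn":[0,0,0],"gripper":0}]' 20
python3 go.py .445 -.181 .09 0
```

```text
time: 11.88
ee_pos: [0.6137, 0.1048, 0.0035]
tool_rot: [[0.002, 1.0, 0.001], [0.002, 0.001, -1.0], [-1.0, 0.002, -0.002]]
wrist_force: [-1.2, -0.5, 0.2]
finger_gap: 0.0772
time: 12.55
ee_pos: [0.6162, 0.1049, 0.0986]
tool_rot: [[0.008, 1.0, 0.001], [0.004, 0.001, -1.0], [-1.0, 0.008, -0.004]]
wrist_force: [1.3, 0.1, -0.2]
finger_gap: 0.0535
t 12.55 p [0.6162 0.1049 0.0986] gap 0.0535 F [ 1.3  0.1 -0.2]
dp [ 0.0062 -0.1716  0.2857] turn [ 0.0009 -0.0036 -0.0079]
```

```bash
python3 -m pendant '[{"delta_pos":[0.006,-0.025,0.036],"turn":[0,-0.004,-0.008],"gripper":0},{"delta_pos":[0.006,-0.05,0.072],"turn":[0,-0.004,-0.008],"gripper":0},{"delta_pos":[0.006,-0.07,0.108],"turn":[0,-0.004,-0.008],"gripper":0},{"delta_pos":[0.006,-0.09,0.144],"turn":[0,-0.004,-0.008],"gripper":0},{"delta_pos":[0.006,-0.11,0.18],"turn":[0,-0.004,-0.008],"gripper":0},{"delta_pos":[0.006,-0.13,0.216],"turn":[0,-0.004,-0.008],"gripper":0},{"delta_pos":[0.006,-0.15,0.25],"turn":[0,-0.004,-0.008],"gripper":0},{"delta_pos":[0.006,-0.17,0.283],"turn":[0,-0.004,-0.008],"gripper":0}]' 20
python3 go.py .445 -.181 .04 0
```

```text
time: 13.22
ee_pos: [0.4451, -0.1798, 0.0902]
tool_rot: [[0.0, 1.0, 0.001], [-0.0, 0.001, -1.0], [-1.0, 0.0, 0.0]]
wrist_force: [0.9, -0.3, 0.5]
finger_gap: 0.0537
t 13.2167 p [ 0.4451 -0.1798  0.0902] gap 0.0537 F [ 0.9 -0.3  0.5]
dp [ 0.0502 -0.0001  0.0012] turn [ 0.0007  0.0003 -0.0001]
```

```bash
python3 -m pendant '[{"delta_pos":[0.025,0,0.001],"turn":[0,0,0],"gripper":0},{"delta_pos":[0.05,0,0.001],"turn":[0,0,0],"gripper":0},{"delta_pos":[0.065,0,0.001],"turn":[0,0,0],"gripper":0},{"delta_pos":[0.075,0,0.001],"turn":[0,0,0],"gripper":0},{"delta_pos":[0.08,0,0.001],"turn":[0,0,0],"gripper":0},{"delta_pos":[0.082,0,0.001],"turn":[0,0,0],"gripper":0},{"delta_pos":[0.082,0,0.001],"turn":[0,0,0],"gripper":0},{"delta_pos":[0.082,0,0.001],"turn":[0,0,0],"gripper":0}]' 20
python3 -m pendant '[{"delta_pos":[0.0003,0,0],"turn":[0,0,0],"gripper":0},{"delta_pos":[0.0006,0,0],"turn":[0,0,0],"gripper":0},{"delta_pos":[0.001,0,0],"turn":[0,0,0],"gripper":0},{"delta_pos":[0.001,0,0],"turn":[0,0,0],"gripper":0},{"delta_pos":[0.001,0,0],"turn":[0,0,0],"gripper":0},{"delta_pos":[0.001,0,0],"turn":[0,0,0],"gripper":0},{"delta_pos":[0.001,0,0],"turn":[0,0,0],"gripper":0},{"delta_pos":[0.001,0,0],"turn":[0,0,0],"gripper":0}]' 20
```

```text
time: 13.88
ee_pos: [0.4456, -0.1809, 0.0087]
tool_rot: [[0.001, 1.0, 0.001], [-0.0, 0.001, -1.0], [-1.0, 0.001, 0.0]]
wrist_force: [1.2, 0.8, 1.1]
finger_gap: 0.0533
time: 14.55
ee_pos: [0.4457, -0.1809, 0.0078]
tool_rot: [[0.001, 1.0, 0.001], [-0.0, 0.001, -1.0], [-1.0, 0.001, 0.0]]
wrist_force: [0.4, 0.5, 1.2]
finger_gap: 0.0539
```

```bash
python3 -m pendant '[{"delta_pos":[0.0005,0,0],"turn":[0,0,0],"gripper":0},{"delta_pos":[0.001,0,0],"turn":[0,0,0],"gripper":0},{"delta_pos":[0.0015,0,0],"turn":[0,0,0],"gripper":0},{"delta_pos":[0.0015,0,0],"turn":[0,0,0],"gripper":0},{"delta_pos":[0.0015,0,0],"turn":[0,0,0],"gripper":0},{"delta_pos":[0.0015,0,0],"turn":[0,0,0],"gripper":0},{"delta_pos":[0.0015,0,0],"turn":[0,0,0],"gripper":0},{"delta_pos":[0.0015,0,0],"turn":[0,0,0],"gripper":0}]' 20
```

```text
time: 15.22
ee_pos: [0.4457, -0.181, 0.0067]
tool_rot: [[0.001, 1.0, 0.001], [-0.0, 0.001, -1.0], [-1.0, 0.001, 0.0]]
wrist_force: [-4.1, 0.6, 17.5]
finger_gap: 0.0535
```

Contact at 17 N; I'll release, rise and look.

```bash
python3 -m pendant '[{"delta_pos":[-0.001,0,0],"turn":[0,0,0],"gripper":0},{"delta_pos":[-0.001,0,0],"turn":[0,0,0],"gripper":0},{"delta_pos":[-0.001,0,0],"turn":[0,0,0],"gripper":0.7},{"delta_pos":[-0.001,0,0],"turn":[0,0,0],"gripper":0.8},{"delta_pos":[-0.001,0,0],"turn":[0,0,0],"gripper":0.9},{"delta_pos":[-0.001,0,0],"turn":[0,0,0],"gripper":1},{"delta_pos":[-0.001,0,0],"turn":[0,0,0],"gripper":1},{"delta_pos":[-0.001,0,0],"turn":[0,0,0],"gripper":1}]'
python3 -m pendant '[{"delta_pos":[0,0,0],"turn":[0,0,0],"gripper":1},{"delta_pos":[-0.02,0,0],"turn":[0,0,0],"gripper":1},{"delta_pos":[-0.04,0,0],"turn":[0,0,0],"gripper":1},{"delta_pos":[-0.06,0,0],"turn":[0,0,0],"gripper":1},{"delta_pos":[-0.08,0,0],"turn":[0,0,0],"gripper":1},{"delta_pos":[-0.1,0,0],"turn":[0,0,0],"gripper":1},{"delta_pos":[-0.1,0,0],"turn":[0,0,0],"gripper":1},{"delta_pos":[-0.1,0,0],"turn":[0,0,0],"gripper":1}]'
python3 go.py .458 -.3835 .1 10.2
```

```text
time: 15.88
ee_pos: [0.4457, -0.181, 0.0077]
tool_rot: [[0.001, 1.0, 0.001], [-0.0, 0.001, -1.0], [-1.0, 0.001, 0.0]]
wrist_force: [-0.1, 0.8, 0.3]
finger_gap: 0.0902
time: 16.55
ee_pos: [0.4462, -0.1809, 0.1084]
tool_rot: [[0.003, 1.0, 0.001], [0.0, 0.001, -1.0], [-1.0, 0.003, -0.0]]
wrist_force: [-0.6, -0.3, -0.1]
finger_gap: 0.0942
t 16.55 p [ 0.4462 -0.1809  0.1084] gap 0.0942 F [-0.6 -0.3 -0.1]
dp [0.0084 0.0116 0.2026] turn [-0.1772  0.0003 -0.0034]
```

```bash
python3 -m pendant '[{"delta_pos":[0.008,0.012,0.04],"turn":[-0.177,0,-0.003],"gripper":1},{"delta_pos":[0.008,0.012,0.08],"turn":[-0.177,0,-0.003],"gripper":1},{"delta_pos":[0.008,0.012,0.12],"turn":[-0.177,0,-0.003],"gripper":1},{"delta_pos":[0.008,0.012,0.16],"turn":[-0.177,0,-0.003],"gripper":1},{"delta_pos":[0.008,0.012,0.19],"turn":[-0.177,0,-0.003],"gripper":1},{"delta_pos":[0.008,0.012,0.2025],"turn":[-0.177,0,-0.003],"gripper":1},{"delta_pos":[0.008,0.012,0.2025],"turn":[-0.177,0,-0.003],"gripper":1},{"delta_pos":[0.008,0.012,0.2025],"turn":[-0.177,0,-0.003],"gripper":1}]'
python3 wr.py w7 .458 -.3835 .012 .08; python3 wr.py w7b .445 -.181 .034 .06
python3 - <<'E'
import cv2,numpy as np
a=cv2.imread("pics/w7.png")[:,:400]; b=cv2.imread("pics/w7b.png")
cv2.imwrite("pics/c7.png",np.hstack([a,b[:,:400]]))
E
python3 go.py .458 -.3835 -.003 10.2
```

```text
time: 17.22
ee_pos: [0.4576, -0.3832, 0.099]
tool_rot: [[-0.001, 0.984, 0.176], [0.001, 0.176, -0.984], [-1.0, -0.001, -0.001]]
wrist_force: [0.3, 0.9, 1.2]
finger_gap: 0.0938
t 17.3167 p [ 0.4584 -0.3817  0.0996] gap 0.0937 F [0.9 0.9 0.1]
dp [ 0.1026 -0.0007  0.0018] turn [ 0.0011 -0.0011  0.0004]
```

View pics/c7.png

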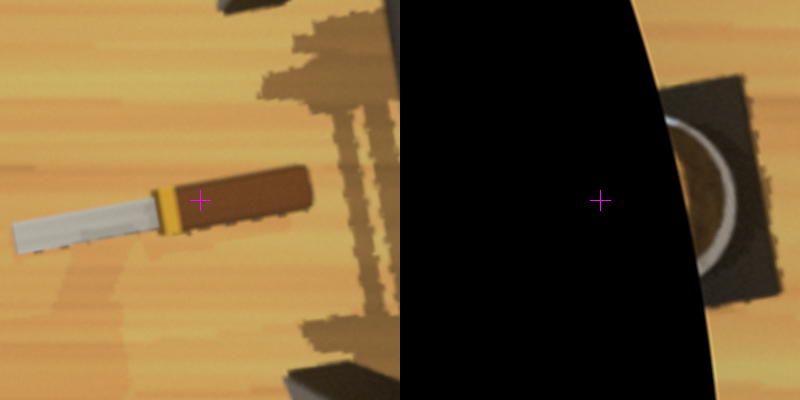

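The file's origin is near rectified (198,204), within 2 mm of plan, and it lies at about 10°. The cork's ring looks even on the part I can see. Going down to grip the file.

```bash
python3 -m pendant '[{"delta_pos":[0.03,-0.002,0.0007],"turn":[0,0,0],"gripper":1},{"delta_pos":[0.06,-0.002,0.0007],"turn":[0,0,0],"gripper":1},{"delta_pos":[0.085,-0.002,0.0007],"turn":[0,0,0],"gripper":0.8},{"delta_pos":[0.095,-0.002,0.0007],"turn":[0,0,0],"gripper":0.6},{"delta_pos":[0.1,-0.002,0.0007],"turn":[0,0,0],"gripper":0.6},{"delta_pos":[0.1,-0.002,0.0007],"turn":[0,0,0],"gripper":0.5},{"delta_pos":[0.1,-0.002,0.0007],"turn":[0,0,0],"gripper":0},{"delta_pos":[0.1,-0.002,0.0007],"turn":[0,0,0],"gripper":0}]' 30
python3 -m pendant '[{"delta_pos":[0,0,0],"turn":[0,0,0],"gripper":0},{"delta_pos":[0,0,0],"turn":[0,0,0],"gripper":0},{"delta_pos":[0,0,0],"turn":[0,0,0],"gripper":0},{"delta_pos":[0,0,0],"turn":[0,0,0],"gripper":0},{"delta_pos":[0,0,0],"turn":[0,0,0],"gripper":0},{"delta_pos":[0,0,0],"turn":[0,0,0],"gripper":0},{"delta_pos":[0,0,0],"turn":[0,0,0],"gripper":0},{"delta_pos":[0,0,0],"turn":[0,0,0],"gripper":0}]' 30
python3 go.py .4566 -.0052 .09 8.9
```

```text
time: 17.98
ee_pos: [0.4573, -0.383, 0.001]
tool_rot: [[0.001, 0.984, 0.178], [0.0, 0.178, -0.984], [-1.0, 0.001, 0.0]]
wrist_force: [0.6, 0.3, 0.6]
finger_gap: 0.0575
time: 18.65
ee_pos: [0.4574, -0.383, 0.001]
tool_rot: [[0.001, 0.984, 0.178], [0.0, 0.178, -0.984], [-1.0, 0.001, 0.0]]
wrist_force: [-0.2, 0.4, 2.8]
finger_gap: 0.0175
t 18.65 p [ 0.4574 -0.383   0.001 ] gap 0.0175 F [-0.2  0.4  2.8]
dp [-0.0889  0.0667 -0.3719] turn [ 0.024   0.     -0.0012]
```

```bash
python3 -m pendant '[{"delta_pos":[-0.03,0,0],"turn":[0,0,0],"gripper":0},{"delta_pos":[-0.065,0,0],"turn":[0,0,0],"gripper":0},{"delta_pos":[-0.09,0,-0.02],"turn":[0,0,0],"gripper":0},{"delta_pos":[-0.09,0.01,-0.055],"turn":[0,0,0],"gripper":0},{"delta_pos":[-0.09,0.016,-0.09],"turn":[0,0,0],"gripper":0},{"delta_pos":[-0.09,0.022,-0.125],"turn":[0,0,0],"gripper":0},{"delta_pos":[-0.09,0.028,-0.16],"turn":[0,0,0],"gripper":0},{"delta_pos":[-0.09,0.034,-0.19],"turn":[0,0,0],"gripper":0}]' 30
python3 go.py .4566 -.0052 .09 8.9
```

```text
time: 19.32
ee_pos: [0.4563, -0.1878, 0.091]
tool_rot: [[0.001, 0.984, 0.179], [0.001, 0.179, -0.984], [-1.0, 0.001, -0.0]]
wrist_force: [0.6, 0.3, -0.5]
finger_gap: 0.0175
t 19.3167 p [ 0.4563 -0.1878  0.091 ] gap 0.0175 F [ 0.6  0.3 -0.5]
dp [ 0.0011  0.033  -0.1796] turn [ 0.0245 -0.0005 -0.0011]
```

```bash
python3 -m pendant '[{"delta_pos":[0,0.006,-0.035],"turn":[0.006,0,0],"gripper":0},{"delta_pos":[0,0.012,-0.07],"turn":[0.012,0,0],"gripper":0},{"delta_pos":[0,0.018,-0.105],"turn":[0.018,0,0],"gripper":0},{"delta_pos":[0,0.024,-0.14],"turn":[0.024,0,0],"gripper":0},{"delta_pos":[0,0.03,-0.165],"turn":[0.024,0,0],"gripper":0},{"delta_pos":[0.01,0.033,-0.1796],"turn":[0.024,0,-0.001],"gripper":0},{"delta_pos":[0.035,0.033,-0.1796],"turn":[0.024,0,-0.001],"gripper":0},{"delta_pos":[0.06,0.033,-0.1796],"turn":[0.024,0,-0.001],"gripper":0}]' 30
python3 wr.py w8 .4538 .0126 .02 .08; python3 go.py .4566 -.0052 .006 8.9
```

```text
time: 19.98
ee_pos: [0.4575, -0.0042, 0.0305]
tool_rot: [[0.002, 0.988, 0.157], [0.001, 0.157, -0.988], [-1.0, 0.002, -0.001]]
wrist_force: [1.1, -0.5, -1.9]
finger_gap: 0.0175
t 20.0333 p [ 0.4547 -0.005   0.0264] gap 0.0178 F [-4.7  0.2 -7.1]
dp [0.0204 0.0019 0.0005] turn [0.0021 0.0001 0.0035]
```

View pics/w8.png

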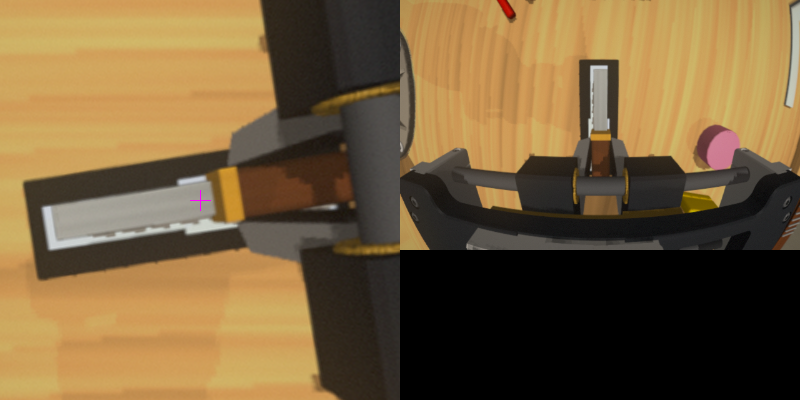

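The file lies right over its outline. Lowering it.

```bash
python3 -m pendant '[{"delta_pos":[0.004,0.001,0.0005],"turn":[0.002,0,0.003],"gripper":0},{"delta_pos":[0.009,0.001,0.0005],"turn":[0.002,0,0.003],"gripper":0},{"delta_pos":[0.014,0.001,0.0005],"turn":[0.002,0,0.003],"gripper":0},{"delta_pos":[0.017,0.001,0.0005],"turn":[0.002,0,0.003],"gripper":0},{"delta_pos":[0.0185,0.001,0.0005],"turn":[0.002,0,0.003],"gripper":0},{"delta_pos":[0.0195,0.001,0.0005],"turn":[0.002,0,0.003],"gripper":0},{"delta_pos":[0.0195,0.001,0.0005],"turn":[0.002,0,0.003],"gripper":0},{"delta_pos":[0.0195,0.001,0.0005],"turn":[0.002,0,0.003],"gripper":0}]' 30
python3 go.py .4566 -.0052 .0055 8.9
```

```text
time: 20.7
ee_pos: [0.456, -0.0053, 0.0072]
tool_rot: [[0.0, 0.988, 0.155], [-0.0, 0.155, -0.988], [-1.0, 0.0, 0.0]]
wrist_force: [1.0, 0.3, -0.5]
finger_gap: 0.0174
t 20.7 p [ 0.456  -0.0053  0.0072] gap 0.0174 F [ 1.   0.3 -0.5]
dp [ 0.0017  0.0007 -0.    ] turn [ 0.0001  0.0001 -0.    ]
```

```bash
python3 -m pendant '[{"delta_pos":[0.0006,0.0007,0],"turn":[0,0,0],"gripper":0},{"delta_pos":[0.0012,0.0007,0],"turn":[0,0,0],"gripper":0},{"delta_pos":[0.0018,0.0007,0],"turn":[0,0,0],"gripper":0},{"delta_pos":[0.0018,0.0007,0],"turn":[0,0,0],"gripper":0},{"delta_pos":[0.0018,0.0007,0],"turn":[0,0,0],"gripper":0.4},{"delta_pos":[0.0018,0.0007,0],"turn":[0,0,0],"gripper":0.6},{"delta_pos":[0.0018,0.0007,0],"turn":[0,0,0],"gripper":0.7},{"delta_pos":[0.0018,0.0007,0],"turn":[0,0,0],"gripper":0.7}]' 30
python3 -m pendant '[{"delta_pos":[0,0,0],"turn":[0,0,0],"gripper":1},{"delta_pos":[0,0,0],"turn":[0,0,0],"gripper":1},{"delta_pos":[-0.02,0,0],"turn":[0,0,0],"gripper":1},{"delta_pos":[-0.04,0,0],"turn":[0,0,0],"gripper":1},{"delta_pos":[-0.07,0,0],"turn":[0,0,0],"gripper":1},{"delta_pos":[-0.1,0,0],"turn":[0,0,0],"gripper":1},{"delta_pos":[-0.1,0,0],"turn":[0,0,0],"gripper":1},{"delta_pos":[-0.1,0,0],"turn":[0,0,0],"gripper":1}]'
python3 go.py .6182 -.2737 .1 18.2
```

```text
time: 21.37
ee_pos: [0.4567, -0.0052, 0.0055]
tool_rot: [[0.0, 0.988, 0.155], [0.0, 0.155, -0.988], [-1.0, 0.0, 0.0]]
wrist_force: [-1.3, -0.0, -0.3]
finger_gap: 0.0409
time: 22.03
ee_pos: [0.4577, -0.0048, 0.1068]
tool_rot: [[0.003, 0.988, 0.155], [0.001, 0.155, -0.988], [-1.0, 0.003, -0.001]]
wrist_force: [-0.6, 0.6, 0.0]
finger_gap: 0.0926
t 22.0333 p [ 0.4577 -0.0048  0.1068] gap 0.0926 F [-0.6  0.6  0. ]
dp [0.007  0.1168 0.2905] turn [-0.1618 -0.0005 -0.0035]
```

```bash
python3 -m pendant '[{"delta_pos":[0,0.014,0.036],"turn":[-0.03,0,-0.003],"gripper":1},{"delta_pos":[0,0.029,0.072],"turn":[-0.06,0,-0.003],"gripper":1},{"delta_pos":[0,0.044,0.109],"turn":[-0.09,0,-0.003],"gripper":1},{"delta_pos":[0,0.058,0.145],"turn":[-0.12,0,-0.003],"gripper":1},{"delta_pos":[0,0.073,0.182],"turn":[-0.15,0,-0.003],"gripper":1},{"delta_pos":[0,0.088,0.218],"turn":[-0.162,0,-0.003],"gripper":1},{"delta_pos":[0,0.102,0.254],"turn":[-0.162,0,-0.003],"gripper":1},{"delta_pos":[0.007,0.117,0.29],"turn":[-0.162,0,-0.003],"gripper":1}]'
python3 go.py .6182 -.2737 -.0025 18.2; python3 wr.py w9 .6182 -.2737 .012 .08
python3 go.py .6182 -.2737 -.0025 18.2
python3 - <<'E'
from fit import *
im=cv2.imread("pics/w9_raw.png"); h=cv2.cvtColor(im,cv2.COLOR_BGR2HSV)
m=(h[...,0]>100)&(h[...,0]<130)&(h[...,1]>120)
(c,wh,a)=cv2.minAreaRect(big(m)[0]); print(c,np.array(wh)*.4,a,"world",.6182+.08-c[1]*.0004,-.2737+.08-c[0]*.0004)
E
```

```text
time: 22.7
ee_pos: [0.6188, -0.2751, 0.0991]
tool_rot: [[-0.0, 0.95, 0.312], [0.001, 0.312, -0.95], [-1.0, 0.0, -0.001]]
wrist_force: [0.0, 0.1, 0.2]
finger_gap: 0.0944
t 22.7 p [ 0.6188 -0.2751  0.0991] gap 0.0944 F [0.  0.1 0.2]
dp [ 1.016e-01 -1.000e-04 -1.400e-03] turn [ 0.0001 -0.0009 -0.0002]
t 22.75 p [ 0.6199 -0.2816  0.097 ] gap 0.0946 F [-4.4 -1.7 -1.6]
dp [ 0.0995  0.0009 -0.0082] turn [-0.0036  0.0022  0.0017]
(206.71566772460938, 198.1890869140625) [11.01112289 64.23887329] 71.896240234375 world 0.6189243652343749 -0.2763862670898437
```

```bash
python3 -m pendant '[{"delta_pos":[0,0.001,-0.007],"turn":[-0.004,0.002,0.002],"gripper":1},{"delta_pos":[0.03,0.001,-0.007],"turn":[-0.004,0.002,0.002],"gripper":1},{"delta_pos":[0.06,0.001,-0.007],"turn":[-0.004,0.002,0.002],"gripper":0.8},{"delta_pos":[0.08,0.001,-0.007],"turn":[-0.004,0.002,0.002],"gripper":0.6},{"delta_pos":[0.09,0.001,-0.007],"turn":[-0.004,0.002,0.002],"gripper":0.5},{"delta_pos":[0.096,0.001,-0.007],"turn":[-0.004,0.002,0.002],"gripper":0.5},{"delta_pos":[0.0995,0.001,-0.007],"turn":[-0.004,0.002,0.002],"gripper":0.5},{"delta_pos":[0.0995,0.001,-0.007],"turn":[-0.004,0.002,0.002],"gripper":0.5}]' 30
python3 -m pendant '[{"delta_pos":[0.0005,0,0],"turn":[0,0,0],"gripper":0},{"delta_pos":[0.0005,0,0],"turn":[0,0,0],"gripper":0},{"delta_pos":[0.0005,0,0],"turn":[0,0,0],"gripper":0},{"delta_pos":[0.0005,0,0],"turn":[0,0,0],"gripper":0},{"delta_pos":[0.0005,0,0],"turn":[0,0,0],"gripper":0},{"delta_pos":[0.0005,0,0],"turn":[0,0,0],"gripper":0},{"delta_pos":[0.0005,0,0],"turn":[0,0,0],"gripper":0},{"delta_pos":[0.0005,0,0],"turn":[0,0,0],"gripper":0}]' 30
python3 go.py .4675 .2069 .1 10.6
```

```text
time: 23.42
ee_pos: [0.6187, -0.2747, -0.0025]
tool_rot: [[0.0, 0.95, 0.313], [-0.0, 0.313, -0.95], [-1.0, 0.0, 0.0]]
wrist_force: [-0.1, 0.4, 0.6]
finger_gap: 0.0572
time: 24.08
ee_pos: [0.6188, -0.2747, -0.0028]
tool_rot: [[0.001, 0.95, 0.313], [-0.0, 0.313, -0.95], [-1.0, 0.0, 0.0]]
wrist_force: [-0.6, 0.9, 3.8]
finger_gap: 0.0137
t 24.0833 p [ 0.6188 -0.2747 -0.0028] gap 0.0137 F [-0.6  0.9  3.8]
dp [-0.1029  0.007  -0.5047] turn [ 0.1332  0.0002 -0.0005]
```

```bash
python3 -m pendant '[{"delta_pos":[-0.02,0,0],"turn":[0,0,0],"gripper":0},{"delta_pos":[-0.05,0,0],"turn":[0,0,0],"gripper":0},{"delta_pos":[-0.08,0,0],"turn":[0,0,0],"gripper":0},{"delta_pos":[-0.1,0,-0.015],"turn":[0.01,0,0],"gripper":0},{"delta_pos":[-0.103,0,-0.05],"turn":[0.03,0,0],"gripper":0},{"delta_pos":[-0.103,0,-0.085],"turn":[0.05,0,0],"gripper":0},{"delta_pos":[-0.103,0,-0.12],"turn":[0.07,0,0],"gripper":0},{"delta_pos":[-0.103,0,-0.155],"turn":[0.09,0,0],"gripper":0}]' 30
python3 go.py .4675 .2069 .09 10.6
```

```text
time: 24.75
ee_pos: [0.5694, -0.1261, 0.1002]
tool_rot: [[0.001, 0.974, 0.225], [0.0, 0.225, -0.974], [-1.0, 0.001, 0.0]]
wrist_force: [1.0, 0.3, -1.4]
finger_gap: 0.0136
t 24.75 p [ 0.5694 -0.1261  0.1002] gap 0.0136 F [ 1.   0.3 -1.4]
dp [ 0.0102 -0.0244 -0.3474] turn [ 0.0419  0.     -0.0007]
```

```bash
python3 -m pendant '[{"delta_pos":[0,-0.002,-0.035],"turn":[0.01,0,0],"gripper":0},{"delta_pos":[0,-0.005,-0.075],"turn":[0.02,0,0],"gripper":0},{"delta_pos":[0,-0.008,-0.115],"turn":[0.03,0,0],"gripper":0},{"delta_pos":[0,-0.011,-0.155],"turn":[0.042,0,0],"gripper":0},{"delta_pos":[0,-0.014,-0.195],"turn":[0.042,0,0],"gripper":0},{"delta_pos":[0,-0.017,-0.235],"turn":[0.042,0,0],"gripper":0},{"delta_pos":[0.01,-0.02,-0.27],"turn":[0.042,0,0],"gripper":0},{"delta_pos":[0.01,-0.022,-0.29],"turn":[0.042,0,0],"gripper":0}]' 30
python3 go.py .4675 .2069 .03 10.6
```

```text
time: 25.42
ee_pos: [0.4807, 0.1553, 0.0892]
tool_rot: [[-0.0, 0.982, 0.187], [0.001, 0.187, -0.982], [-1.0, -0.0, -0.001]]
wrist_force: [-0.6, -0.5, -1.4]
finger_gap: 0.0138
t 25.4167 p [0.4807 0.1553 0.0892] gap 0.0138 F [-0.6 -0.5 -1.4]
dp [ 0.0593 -0.0033 -0.0531] turn [ 0.0035 -0.0008  0.0003]
```

```bash
python3 -m pendant '[{"delta_pos":[0,-0.003,-0.03],"turn":[0.003,0,0],"gripper":0},{"delta_pos":[0.01,-0.0033,-0.05],"turn":[0.003,0,0],"gripper":0},{"delta_pos":[0.03,-0.0033,-0.053],"turn":[0.003,0,0],"gripper":0},{"delta_pos":[0.045,-0.0033,-0.053],"turn":[0.003,0,0],"gripper":0},{"delta_pos":[0.055,-0.0033,-0.053],"turn":[0.003,0,0],"gripper":0},{"delta_pos":[0.059,-0.0033,-0.053],"turn":[0.003,0,0],"gripper":0},{"delta_pos":[0.059,-0.0033,-0.053],"turn":[0.003,0,0],"gripper":0},{"delta_pos":[0.059,-0.0033,-0.053],"turn":[0.003,0,0],"gripper":0}]' 30
python3 wr.py w10 .4469 .203 .03 .08; python3 go.py .4675 .2069 .0025 10.6
```

```text
time: 26.08
ee_pos: [0.4679, 0.2064, 0.0307]
tool_rot: [[-0.0, 0.983, 0.184], [0.001, 0.184, -0.983], [-1.0, -0.0, -0.001]]
wrist_force: [-0.4, -0.4, -0.9]
finger_gap: 0.0133
t 26.1333 p [0.468  0.2066 0.0309] gap 0.0136 F [ 1.   0.4 -1.1]
dp [ 0.0284 -0.0005 -0.0004] turn [-0.0002 -0.001  -0.0004]
```

View pics/w10.png

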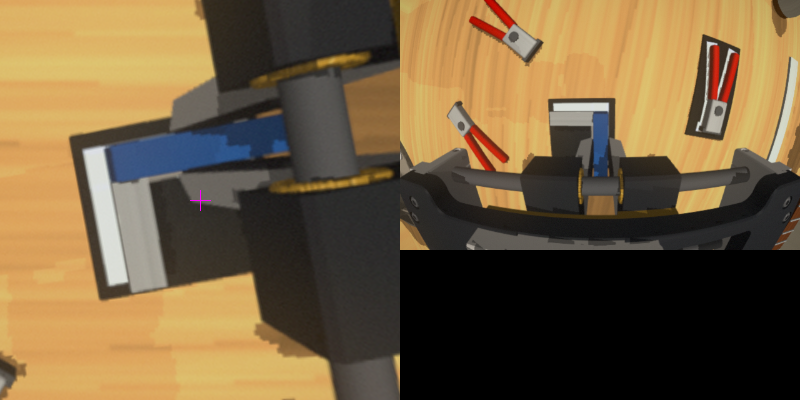

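The square sits over its pad about 3 mm short of the outline's left edge, going by the outline near column 87 and the blade near 113. I'll correct by 2.5 mm and lower.

```bash
python3 -m pendant '[{"delta_pos":[0.007,-0.0005,-0.003],"turn":[0,0,0],"gripper":0},{"delta_pos":[0.014,-0.0005,-0.003],"turn":[0,0,0],"gripper":0},{"delta_pos":[0.02,-0.0005,-0.003],"turn":[0,0,0],"gripper":0},{"delta_pos":[0.024,-0.0005,-0.003],"turn":[0,0,0],"gripper":0},{"delta_pos":[0.026,-0.0005,-0.003],"turn":[0,0,0],"gripper":0},{"delta_pos":[0.027,-0.0005,-0.003],"turn":[0,0,0],"gripper":0},{"delta_pos":[0.028,-0.0005,-0.003],"turn":[0,0,0],"gripper":0},{"delta_pos":[0.028,-0.0005,-0.003],"turn":[0,0,0],"gripper":0}]' 30
python3 wr.py w11 .4469 .203 .006 .08; python3 go.py .4675 .2095 .0012 10.6
```

```text
time: 26.8
ee_pos: [0.467, 0.2094, 0.0028]
tool_rot: [[0.0, 0.983, 0.184], [0.001, 0.184, -0.983], [-1.0, 0.0, -0.001]]
wrist_force: [-0.1, 0.1, -0.4]
finger_gap: 0.0135
t 26.85 p [0.4671 0.2095 0.003 ] gap 0.0135 F [ 0.4 -0.3 -0.3]
dp [0.0018 0.0004 0.    ] turn [-0.0003 -0.001  -0.0006]
```

View pics/w11.png

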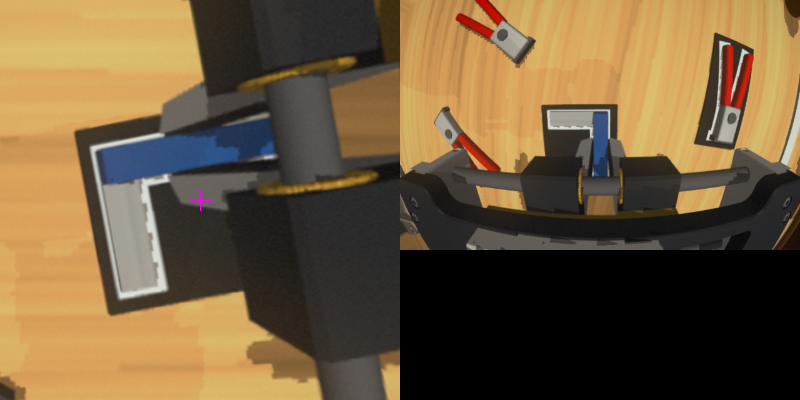

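The square is centred in its outline. I'll lower the last 1.5 mm and release.

```bash
python3 -m pendant '[{"delta_pos":[0.0006,0.0003,0],"turn":[0,0,0],"gripper":0},{"delta_pos":[0.0012,0.0003,0],"turn":[0,0,0],"gripper":0},{"delta_pos":[0.0018,0.0003,0],"turn":[0,0,0],"gripper":0},{"delta_pos":[0.0018,0.0003,0],"turn":[0,0,0],"gripper":0},{"delta_pos":[0.0018,0.0003,0],"turn":[0,0,0],"gripper":0.4},{"delta_pos":[0.0018,0.0003,0],"turn":[0,0,0],"gripper":0.6},{"delta_pos":[0.0018,0.0003,0],"turn":[0,0,0],"gripper":0.7},{"delta_pos":[0.0018,0.0003,0],"turn":[0,0,0],"gripper":0.7}]' 30
python3 -m pendant '[{"delta_pos":[0,0,0],"turn":[0,0,0],"gripper":1},{"delta_pos":[0,0,0],"turn":[0,0,0],"gripper":1},{"delta_pos":[-0.02,0,0],"turn":[0,0,0],"gripper":1},{"delta_pos":[-0.04,0,0],"turn":[0,0,0],"gripper":1},{"delta_pos":[-0.07,0,0],"turn":[0,0,0],"gripper":1},{"delta_pos":[-0.1,0,0],"turn":[0,0,0],"gripper":1},{"delta_pos":[-0.13,0,0],"turn":[0,0,0],"gripper":1},{"delta_pos":[-0.15,0,0],"turn":[0,0,0],"gripper":1}]'
python3 go.py .257 .624 .2 67
```

```text
time: 27.52
ee_pos: [0.4674, 0.2096, 0.0012]
tool_rot: [[0.0, 0.983, 0.184], [0.001, 0.184, -0.983], [-1.0, 0.001, -0.001]]
wrist_force: [-0.4, 0.6, 0.5]
finger_gap: 0.0369
time: 28.18
ee_pos: [0.4679, 0.2095, 0.1539]
tool_rot: [[0.002, 0.983, 0.183], [0.002, 0.183, -0.983], [-1.0, 0.002, -0.002]]
wrist_force: [-0.1, -0.8, 0.6]
finger_gap: 0.0901
t 28.1833 p [0.4679 0.2095 0.1539] gap 0.0901 F [-0.1 -0.8  0.6]
dp [-0.0455 -0.1313 -0.4462] turn [-9.85e-01 -6.00e-04 -3.30e-03]
```

Moving the arm clear of the top camera (two calls), then a final check.

```bash
python3 -m pendant '[{"delta_pos":[-0.045,-0.02,-0.04],"turn":[-0.1,0,0],"gripper":1},{"delta_pos":[-0.045,-0.03,-0.08],"turn":[-0.2,0,0],"gripper":1},{"delta_pos":[-0.045,-0.04,-0.12],"turn":[-0.3,0,0],"gripper":1},{"delta_pos":[-0.045,-0.05,-0.16],"turn":[-0.4,0,0],"gripper":1},{"delta_pos":[-0.045,-0.06,-0.2],"turn":[-0.5,0,0],"gripper":1},{"delta_pos":[-0.045,-0.07,-0.24],"turn":[-0.6,0,0],"gripper":1},{"delta_pos":[-0.045,-0.08,-0.28],"turn":[-0.7,0,0],"gripper":1},{"delta_pos":[-0.045,-0.09,-0.3],"turn":[-0.8,0,0],"gripper":1}]'
python3 go.py .257 .624 .2 67
```

```text
time: 28.85
ee_pos: [0.3231, 0.4901, 0.1993]
tool_rot: [[0.002, 0.549, 0.836], [0.003, 0.836, -0.549], [-1.0, 0.004, 0.0]]
wrist_force: [0.5, -0.2, -0.9]
finger_gap: 0.0938
t 28.85 p [0.3231 0.4901 0.1993] gap 0.0938 F [ 0.5 -0.2 -0.9]
dp [-0.0005  0.0756 -0.1287] turn [-0.1796  0.0004 -0.0036]
```

```bash
python3 -m pendant '[{"delta_pos":[0,0.02,-0.035],"turn":[-0.05,0,0],"gripper":1},{"delta_pos":[0,0.04,-0.07],"turn":[-0.1,0,0],"gripper":1},{"delta_pos":[0,0.06,-0.1],"turn":[-0.15,0,0],"gripper":1},{"delta_pos":[0,0.075,-0.128],"turn":[-0.18,0,0],"gripper":1},{"delta_pos":[0,0.075,-0.128],"turn":[-0.18,0,0],"gripper":1},{"delta_pos":[0,0.075,-0.128],"turn":[-0.18,0,0],"gripper":1},{"delta_pos":[0,0.075,-0.128],"turn":[-0.18,0,0],"gripper":1},{"delta_pos":[0,0.075,-0.128],"turn":[-0.18,0,0],"gripper":1}]'
python3 - <<'E'
from fit import *
im=manip.capture("top"); cv2.imwrite("pics/top1.png",im); S=2000
tiles=[]
im0=cv2.imread("pics/top0.png")
R=lambda a:np.array([[np.cos(a),-np.sin(a)],[np.sin(a),np.cos(a)]])
def draw(v,o,pts): 
    q=np.c_[(o[1]-pts[:,1])*S,(o[0]-pts[:,0])*S]; cv2.polylines(v,[np.int32(q)],True,(255,0,255),1)
for n,c,a,z,off,poly in [("N",(.6012,.2903),91.6,.017,(-.024,0),[[-.03,-.015],[-.024,-.015],[-.024,-.012],[.012,-.012],[.078,-.0225],[.078,.0225],[.012,.012],[-.024,.012],[-.024,.015],[-.03,.015]]),
  ("S",(.4469,.203),100.6,.018,(0,-.021),[[-.035,-.007],[.035,-.007],[.035,.05],[.021,.05],[.021,.007],[-.035,.007]]),
  ("F",(.4538,.0126),98.9,.018,(-.018,0),[[-.042,-.009],[.018,-.009],[.018,-.0065],[.078,-.0065],[.078,.0065],[.018,.0065],[.018,.009],[-.042,.009]]),
  ("C",(.445,-.181),100,.034,(0,0),[[.027*np.cos(t),.027*np.sin(t)] for t in np.linspace(0,6.2,40)])]:
    p,o=patch(im,*c,z); v=p.copy(); P=(np.array(poly)+off)@R(np.radians(a)).T+c; draw(v,o,P)
    tiles.append(cv2.resize(v,(300,300)))
    h=cv2.cvtColor(p,cv2.COLOR_BGR2HSV);H,Sa,V=h[...,0].astype(int),h[...,1],h[...,2]
    m={"N":((H<8)|(H>172))&(Sa>150)&(V>60),"S":(H>100)&(H<130)&(Sa>120),"F":(V<130)&(Sa>110)&(H<15),"C":(Sa>90)&(V>60)&(H<18)&(V<150)}[n]
    for k in big(m)[:2]:
        r=rect(k,o); print(n,r,"padframe",((r[0]-c)@R(np.radians(a))).round(4))
d=cv2.absdiff(im,im0).max(2)
print("diff rest",d[145:185,343:392].max(),"tin",d[92:120,328:358].max())
cv2.imwrite("pics/fin.png",np.vstack([np.hstack(tiles[:2]),np.hstack(tiles[2:])]))
E
```

```text
time: 29.52
ee_pos: [0.2583, 0.6221, 0.1996]
tool_rot: [[0.002, 0.392, 0.92], [0.003, 0.92, -0.392], [-1.0, 0.003, 0.001]]
wrist_force: [0.5, 0.6, -0.5]
finger_gap: 0.0937
N (array([0.5877, 0.3096], dtype=float32), np.float32(99.1), [0.0614, 0.0093]) padframe [0.0197 0.013 ]
N (array([0.6136, 0.3102], dtype=float32), np.float32(83.7), [0.0617, 0.0082]) padframe [ 0.0195 -0.013 ]
S (array([0.4692, 0.2086], dtype=float32), np.float32(99.6), [0.0681, 0.0134]) padframe [ 0.0014 -0.0229]
F (array([ 0.4609, -0.026 ], dtype=float32), np.float32(99.3), [0.0539, 0.0138]) padframe [-0.0392 -0.001 ]
C (array([ 0.4514, -0.1964], dtype=float32), np.float32(8.8), [0.0603, 0.0323]) padframe [-0.0163 -0.0036]
C (array([ 0.4114, -0.1857], dtype=float32), np.float32(103.3), [0.0666, 0.0065]) padframe [0.0012 0.0339]
diff rest 15 tin 8
```

View pics/fin.png

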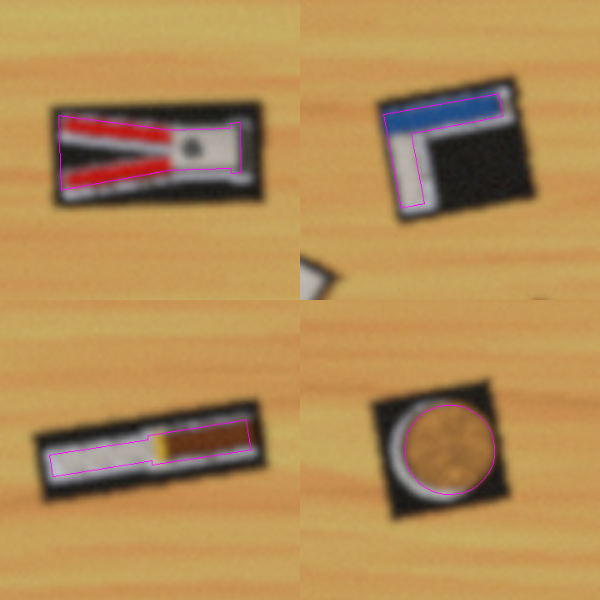

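```bash
python3 -c "
from rig import manip
print(manip.close_job())"
```

```text
the job is handed in; nothing more can be done
None
```

The cork block, file, nippers and square are each on their own pad, released, and I handed the job in at about 29.6 s. The arm was parked clear of everything.

**Final checks (top camera):**
- All four tools lie inside their outlines, within about 4 mm of their right places and about 1° in direction.
- The neck rest and polish tin look unchanged from the start picture.
- The automatic outline of the cork block came out wrong, so I judged that placing from the drawn circle in the picture, which fits.

**What didn't go to plan:**
- **First nippers grasp:** it closed on nothing, because the fingertips appear about 24 mm higher than the stated geometry says. I measured that in the scene camera and used the corrected height for every grasp after.
- **Nippers set-down:** they first met the pad with about 37 N at the wrist. I eased up, shifted them about 4 mm and released them.

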